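Clear the jammed vial feeder and put the vials into dry storage

ROBOT

A 7-joint arm with a two-finger parallel gripper is mounted at the origin on a cart in front of the work surface, level with it; the furniture and walls round the work are solid. World frame = base frame: x ahead of the robot, y to its left, z up, the work surface at z = 0. Lengths are in m, angles in rad, forces in N, time in s.
With the tool pointing down it reaches from about 0.35 to 0.9 m from the base axis. Payload 7.2 kg.
Tool frame: the origin (TCP) lies midway between the tips of the shut fingers; the grasp point (between the pads) lies 19 mm behind it; z points along the fingers, y is the line along which they close (so a half turn about z gives the same grasp; the last joint's range is limited). The gripper opens to 88 mm and grips with 3 to 60 N. Pads are 20 mm wide; open, the fingers measure 115 mm over their backs; the gripper's body (75 mm by 178 mm) begins 61 mm behind the grasp point.
Start: joints at [-1.327, 0.411, -0.013, 1.596, 0.006, 1.134, -0.082], TCP at [0.192, 0.595, 0.223] pointing down, gripper open.
Joint ranges: [-2.95, 2.95], [-0.29, 1.99], [-1.47, 1.44], [0.14, 2.54], [-1.03, 4.17], [0.13, 1.85], [-2.86, 2.86]. Speed limits (rad/s): [2.39, 2.39, 3.01, 3.01, 3.14, 3.14, 3.14].

INTERFACE

Orientations are given as a rotation vector (axis times angle).
In Python, from bench import robot, eyes, job gives the robot as it stands.
- The arm moves only by the tool arm_command, never from a script. Its argument "motion" is a list of rows, each a list of 3 entries, a list of its own where there are three numbers: the closure, from 0 (fully open) to 1 (shut), then the shift along the tool's x, y, z each as a share of 0.5 m, from -1 to 1, then the turn about the tool's z as a share of pi rad, from -1 to 1. In form: [[gripper, [tx, ty, tz], turn], ...]. A call has 1 to 5 rows; each row is the pose to reach, as a shift and turn from the pose commanded when the call began, along the tool's axes at that moment, turning the shorter way round; what a row does not reach only later rows make up. A row lasts 1/12 s, in which the tool goes at most 41.7 mm and 7.16 degrees, less where a joint would pass 70% of its speed; a pose out of reach is approached as far as the arm can. A call with a number of a shift or a turn outside -1 to 1 is refused whole. A call with a gripper value outside its range is refused whole. The fingers move at their own pace and stop on an object; the grip force is fixed at half the most. Time passes only in rows, so rows that repeat a pose let the fingers close. It gives the time, the measured TCP pose, the force, the opening and the grip force at its end, in the units of the state.
- robot.observe(): the state, without advancing time (a new reading comes with each control period).
- eyes.get_image(name): name is "scene" or "top" or "wrist"; returns the picture (480x640x3 uint8, red, green, blue); there is no depth.
- eyes.camera_model(name): a dict with "K" (3x3 intrinsics, pixels), "extrinsics" (4x4, takes a point from world to camera coordinates). Camera axes: x right, y down, z forward; pixel columns grow to the right and rows downward; lengths in m; the calibration is good to about 2 mm. The wrist camera is an equidistant fisheye: a pixel r from the principal point sees the ray r / f radians off the axis. A picture is of the moment at which its call begins: read the wrist's pose just before it. camera_model takes no time and is no camera call; for the wrist camera it gives the pose at the moment of the call.
- job.close_job(): hands the job in; it is judged then, once.
The state is a dict: "clock": time; "qpos": joint angles; "joint_vel": joint speeds; "effort": joint torques, N m; "eef_pos": TCP position; "ee_rot": TCP orientation; "force": force on the tool from outside, world axes, zero at the start; "ft_torque": the same for the moment, N m; "width": finger opening in m; "grasp_force": force on a finger pad.
Only numpy, scipy, OpenCV 4.12 (cv2) and the standard library are available. Lean on these libraries where they do the work, as an engineer would, in place of code of your own. Each camera call takes 0.05 s, during which the arm holds its last target. There are 200 camera calls.

TASK

Two squat white bottles, too fat for the vial feeder, have got in among its amber vials, and the first has jammed at the gate: lift each out when it jams so that what is behind can roll down, and put both in the red returns tray. Then take every amber vial, from the feeder and any that has rolled off onto the worktop, and lay it flat in the blue dry-storage jar. Last, put the lid on the jar and turn it until its key drops into the notch of the rim, so that it sits fully home.

Things in the scene. Friction and masses are not known exactly. Their poses are not given: they have to be found in the camera images.
- chute: Vial feed chute, fixed: aluminium bed 58 mm wide, 236 mm long, sloping 13 degrees down towards the robot, on a grey base. Origin on the worktop under the inner face of the orange end stop (16 mm high, 38 mm wide); x level, uphill; z up. Bed surface 26 mm above the worktop at the stop. Side guides along the bed are 41 mm apart and only 8 mm high. Open above but for the gate
- chute_gate (a point): Middle of the uphill lower edge of the chute's orange gate, a hood over the bed from 45 to 70 mm up the slope from the stop, 25 mm clear below, top 31 mm above the bed, side posts 51 to 64 mm up the slope and 29 mm off the middle. Crosswise vials roll by themselves under it to the stop; anything thicker is held at this edge
- chute_front (a point): Where the centre of the foremost vial is when it lies against the end stop
- stray1: Squat white bottle, green cap: a cylinder 42 mm in diameter, 38 mm long, 60 g; origin at its centre, y along its axis (cap at +y). At the start it lies crosswise in the chute against the gate's uphill edge, vial1 touching it from behind. Its flat ends stand above the low guides and nothing is over it: gripped by the ends it comes straight up. It can roll
- stray2: The same kind of bottle as stray1, lying crosswise in the chute behind vial2; once stray1 is out it rolls down to the gate and jams there in its turn
- vial1: Amber vial with a white cap: a cylinder 21 mm in diameter, 38 mm long, 25 g; origin at its centre, y along its axis (cap at +y). First behind stray1. Can be gripped by its flat ends from above, in the chute with the fingertips at the height of its centre to clear the guides. Rolls easily
- vial2: Amber vial with a white cap: a cylinder 21 mm in diameter, 38 mm long, 25 g; origin at its centre, y along its axis (cap at +y). Lies crosswise behind vial1 in the chute. Can be gripped by its flat ends from above, in the chute with the fingertips at the height of its centre to clear the guides. Rolls easily
- vial3: Amber vial with a white cap: a cylinder 21 mm in diameter, 38 mm long, 25 g; origin at its centre, y along its axis (cap at +y). Lies crosswise behind stray2, last in the chute; may be absent. Can be gripped by its flat ends from above, in the chute with the fingertips at the height of its centre to clear the guides. Rolls easily
- vial4: Amber vial with a white cap: a cylinder 21 mm in diameter, 38 mm long, 25 g; origin at its centre, y along its axis (cap at +y). Has rolled off and lies on the worktop in front to the right; may be absent. Can be gripped by its flat ends from above, in the chute with the fingertips at the height of its centre to clear the guides. Rolls easily
- jar: Round blue dry-storage jar, fixed: outer diameter 132 mm, bore 124 mm, rim 46 mm above the worktop, white inner floor at 8 mm. Origin: centre of its underside, z up. Floor ribs 4 mm high along the jar's y, at x = -46, -23, 0, 23 and 46 mm, make four grooves (x = -34.5, -11.5, 11.5, 34.5 mm), one vial each, its axis along the jar's y
- jar_notch (a point): Middle of the one notch in the jar's rim, in the jar's -x direction, 64 mm from its axis, 20 mm wide, 9.5 mm deep from the rim; a yellow mark stands below it on the outside
- lid: Round grey lid of the jar, diameter 136 mm, loose, 200 g. Origin: centre of its underside, z up. Plug 119 mm in diameter, 12 mm deep, lower edge chamfered 4 mm, enters the jar's bore; flange above it, top at 17 mm. With the key on top of the rim the lid is 8 mm too high (origin 42 mm above the jar's); with the key in the notch the flange lies on the rim (origin 34 mm above the jar's)
- lid_key (a point): Middle of the lid's one key, which stands out of the plug under the flange in the lid's -x direction, 64 mm from the lid's axis; 14 mm wide, from 4 to 12 mm above the lid's underside; a yellow line on the lid's top points to it
- lid_grip (a point): Centre of the lid's black bar grip, 56 mm long (along the lid's x), 14 mm wide (y), from 17 to 39 mm above the lid's underside
- returns_tray: Red returns tray, fixed, open above, 108 (x) by 116 (y) by 26 mm high with walls and floor 4 mm thick; a rib along y in its middle, top 9 mm above its underside, makes two troughs, one bottle each (x = -25 and 25 mm, bottle's axis along y); origin at the centre of its underside
Things that resemble listed ones, but are neither listed nor needed, are in the scene too. What is shaped like the vial1 but purple or turquoise is not meant.

How it is judged:
By the outcome, as a careful person would: the job done as asked, in the order asked, and still so for the second after the job is handed in, with the robot touching nothing.
Of vial3, vial4 only 1 to 2 are there at a start; the rules pass over those that are not, and their reading is None.
At some moment in a run one of lid may be knocked a few centimetres aside while the robot is not near it.
Once in a run the grip may slacken for a moment while it holds something.
It also fails if it takes over 192 s, if anything falls off the work surface, if the arm or the gripper's body presses on something with over 40 N, if the wrist force passes 120 N, or if a joint passes its speed limit or range.

## Working session

There is one attempt and no reset: what is moved stays moved. The work goes in short steps, Python scripts to look and compute and a tool call to move; the robot and the scene stay as the last step left them, time stands still between calls to the robot, and variables do not carry over. Pictures are saved under pics/ and viewed, at most 19 in all, crops included, and the job is handed in when it is done.

Besides the shell and the picture viewer there is one more tool, called after "Emit:" as a command line: name --argument value ..., lists and objects as JSON in quotes. arm_command: Moves the arm, as the interface text tells. Its arguments: {"type":"object","properties":{"motion":{"type":"array"}},"required":["motion"]}

```bash
ls; mkdir -p pics; cat > h.py <<'E'
import numpy as np,cv2
from bench import robot,eyes,job
from scipy.spatial.transform import Rotation as R
def snap(n,f):
    im=eyes.get_image(n); cv2.imwrite('pics/'+f,im[:,:,::-1]); return im
def ray(n,u,v,m=None):
    m=m or eyes.camera_model(n);K=np.array(m['K']);T=np.array(m['extrinsics'])
    x=(u-K[0,2])/K[0,0];y=(v-K[1,2])/K[1,1]
    if n=='wrist':
        r=np.hypot(x,y); d=np.array([x/r*np.sin(r),y/r*np.sin(r),np.cos(r)]) if r>0 else np.array([0,0,1.])
    else: d=np.array([x,y,1.])
    Rw=T[:3,:3].T; c=-Rw@T[:3,3]; d=Rw@d; return c,d/np.linalg.norm(d)
def atz(n,u,v,z,m=None):
    c,d=ray(n,u,v,m); return c+d*(z-c[2])/d[2]
def tri(*obs):
    A=np.zeros((3,3));b=np.zeros(3);L=[]
    for o in obs:
        c,d=ray(*o);P=np.eye(3)-np.outer(d,d);A+=P;b+=P@c;L.append((c,d))
    p=np.linalg.solve(A,b); return p,[np.linalg.norm(np.cross(p-c,d)) for c,d in L]
def proj(n,p):
    m=eyes.camera_model(n);K=np.array(m['K']);T=np.array(m['extrinsics'])
    q=T[:3,:3]@np.array(p)+T[:3,3]
    if n=='wrist':
        r=np.hypot(q[0],q[1]);t=np.arctan2(r,q[2]);x,y=q[0]/r*t,q[1]/r*t
    else: x,y=q[0]/q[2],q[1]/q[2]
    return np.array([K[0,0]*x+K[0,2],K[1,1]*y+K[1,2]])
def to(p,yaw=None):
    """row numbers to reach TCP p; yaw = world angle of finger line (tool y)"""
    s=robot.observe();M=R.from_rotvec(s['ee_rot']).as_matrix()
    d=M.T@(np.array(p)-s['eef_pos'])/0.5
    t=0
    if yaw is not None:
        cur=np.arctan2(M[1,1],M[0,1]); t=-(yaw-cur); t=(t+np.pi/2)%np.pi-np.pi/2
    return np.round(d,4),round(t/np.pi,4)
E
python3 - <<'E'
from h import *
s=robot.observe();print({k:np.round(v,3) for k,v in s.items()})
print(R.from_rotvec(s['ee_rot']).as_matrix().round(3))
for n in('scene','top','wrist'):
    snap(n,n+'0.png');m=eyes.camera_model(n);print(n,np.round(m['K'],1).tolist(),np.round(m['extrinsics'],3).tolist())
E
```

```text
pics
{'clock': np.float64(0.0), 'qpos': array([-1.327,  0.412, -0.013,  1.597,  0.006,  1.134, -0.082]), 'joint_vel': array([-0.   , -0.002,  0.001,  0.   ,  0.001,  0.001,  0.002]), 'effort': array([-0.0000e+00, -5.8795e+01,  6.4200e-01, -2.9108e+01, -5.4000e-02,
        1.8000e-02,  0.0000e+00]), 'eef_pos': array([0.192, 0.594, 0.222]), 'ee_rot': array([-4.880e-01, -3.103e+00,  2.000e-03]), 'force': array([0.21 , 1.256, 0.569]), 'ft_torque': array([-0.036, -0.059, -0.029]), 'grasp_force': np.float64(0.0), 'width': np.float64(0.088)}
[[-0.952  0.307 -0.   ]
 [ 0.307  0.952 -0.002]
 [-0.    -0.002 -1.   ]]
scene [[602.4, 0.0, 315.0], [0.0, 602.4, 246.7], [0.0, 0.0, 1.0]] [[0.72, -0.694, 0.01, -0.359], [-0.367, -0.393, -0.843, 0.261], [0.589, 0.604, -0.537, 0.91], [0.0, 0.0, 0.0, 1.0]]
top [[572.3, 0.0, 317.4], [0.0, 572.3, 250.7], [0.0, 0.0, 1.0]] [[-0.002, -1.0, 0.018, -0.005], [-0.983, -0.002, -0.186, 0.542], [0.186, -0.018, -0.982, 1.065], [0.0, 0.0, 0.0, 1.0]]
wrist [[371.6, 0.0, 318.7], [0.0, 371.6, 241.0], [0.0, 0.0, 1.0]] [[0.307, 0.952, -0.0, -0.625], [0.914, -0.295, 0.281, -0.033], [0.267, -0.086, -0.96, 0.391], [0.0, 0.0, 0.0, 1.0]]
```

View pics/top0.png

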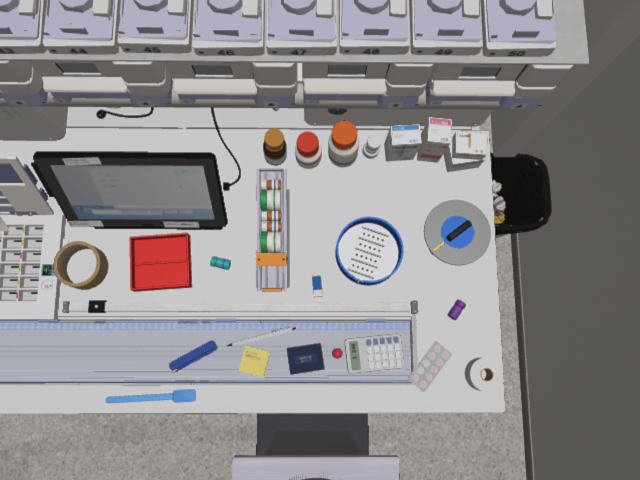

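View pics/scene0.png

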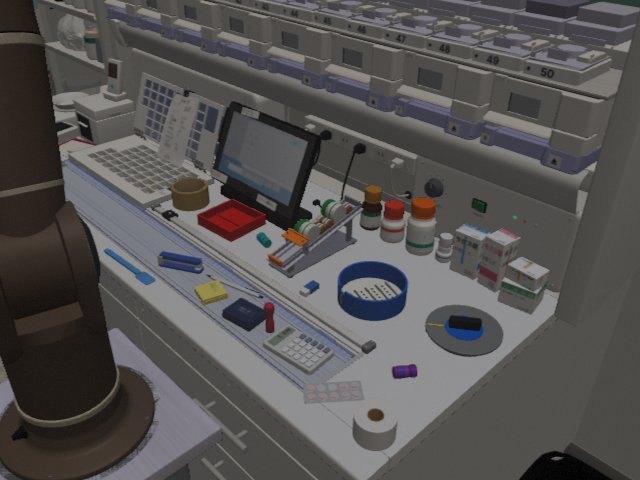

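The top view shows the chute at (272,230), with stray1 at the gate (270,242), two vials at (271,222) and (271,212), stray2 at (270,198) and a third vial at (271,185). The tray is at (161,262), the jar at (370,250) and the lid at (457,232). The purple (457,310) and turquoise (220,263) vials are decoys. No amber vial lies on the worktop, so vial4 is absent.

```bash
python3 - <<'E'
import cv2,numpy as np
t=cv2.imread('pics/top0.png');s=cv2.imread('pics/scene0.png')
r=lambda im,x,y,w,h:cv2.resize(im[y:y+h,x:x+w],(400,300),interpolation=cv2.INTER_CUBIC)
a=np.vstack([np.hstack([r(t,210,160,160,120)[:, :],r(t,330,200,100,75)]),np.hstack([r(t,410,195,100,75),r(s,260,190,160,120)])])
cv2.imwrite('pics/m0.png',a)
E
```

```text
(no output)
```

View pics/m0.png

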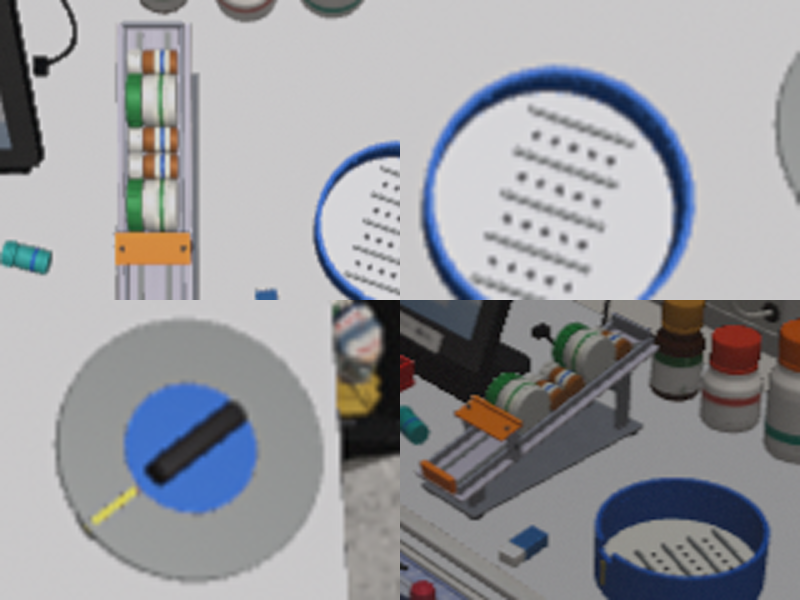

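Zoomed: the jar's ribs run from upper left to lower right in the top view. The notch mark is at about (340,294) in the scene view. The lid's yellow line points lower-left, at about (434,249)→(443,243) in the top view. Next I take colour-based measurements in both views.

```bash
cat > meas.py <<'E'
from h import *
def mask(im,lo,hi,box):
    h=cv2.cvtColor(im,cv2.COLOR_RGB2HSV);m=cv2.inRange(h,lo,hi);o=np.zeros_like(m);x,y,w,hh=box;o[y:y+hh,x:x+w]=m[y:y+hh,x:x+w];return o
def big(m,k=1):
    c,_=cv2.findContours(m,cv2.RETR_EXTERNAL,cv2.CHAIN_APPROX_NONE);return sorted(c,key=cv2.contourArea)[::-1][:k]
E
python3 - <<'E'
from meas import *
T=cv2.imread('pics/top0.png')[:,:,::-1];S=cv2.imread('pics/scene0.png')[:,:,::-1]
OR=((8,150,120),(22,255,255));RD=((0,170,60),(6,255,255));BL=((105,130,50),(120,255,255))
for n,im,b in(('top',T,(240,160,60,135)),('scene',S,(260,190,110,90))):
    for c in big(mask(im,*OR,b),3): print(n,'orange',cv2.contourArea(c),cv2.approxPolyDP(c,2,True)[:,0].tolist())
for n,im,b in(('top',T,(110,220,100,80)),('scene',S,(190,190,80,60))):
    c=big(mask(im,*RD,b))[0];print(n,'red',cv2.approxPolyDP(c,2.5,True)[:,0].tolist())
for n,im,b in(('top',T,(325,205,90,90)),('scene',S,(325,255,95,70))):
    c=big(mask(im,*BL,b))[0];print(n,'blue',np.round(cv2.fitEllipse(cv2.convexHull(c)),1).tolist() if 0 else cv2.fitEllipse(cv2.convexHull(c)),cv2.boundingRect(c))
# lid: gray flange
g=cv2.cvtColor(T,cv2.COLOR_RGB2GRAY)
for n,im,b in(('top',T,(415,190,85,85)),('scene',S,(415,300,100,60))):
    c=big(mask(im,(90,0,60),(120,255,180),b));
    print(n,'lidblue',[(cv2.fitEllipse(k),cv2.contourArea(k)) for k in big(mask(im,*BL,b))])
    print(n,'yel',[ (cv2.minAreaRect(k)) for k in big(mask(im,(24,110,110),(35,255,255),b))])
    c=big(mask(im,(0,0,90),(180,60,165),b));print(n,'flange',cv2.fitEllipse(cv2.convexHull(c[0])),cv2.boundingRect(c[0]))
print('notch',[cv2.minAreaRect(k) for k in big(mask(S,(22,60,60),(38,255,255),(325,270,50,50)),2)])
E
```

```text
top orange 309.0 [[256, 254], [257, 265], [285, 264], [283, 253]]
top orange 17.5 [[262, 290], [280, 289]]
top orange 12.5 [[270, 222], [268, 229]]
scene orange 193.5 [[282, 235], [299, 245], [308, 238], [290, 228], [287, 234]]
scene orange 14.0 [[269, 255], [280, 261]]
scene orange 0.0 [[369, 190]]
top red [[188, 236], [132, 237], [131, 288], [189, 286]]
scene red [[263, 214], [231, 199], [198, 215], [206, 220], [205, 223], [207, 220], [215, 227], [221, 227], [219, 231], [227, 230], [232, 240], [247, 232], [247, 228], [249, 231], [264, 223]]
top blue ((368.80352783203125, 250.3028564453125), (66.35403442382812, 67.31637573242188), 34.56612777709961) (336, 217, 67, 68)
scene blue ((371.8913879394531, 290.1355895996094), (60.11084747314453, 73.22510528564453), 95.65934753417969) (338, 262, 70, 58)
top lidblue [(((457.0511169433594, 231.73516845703125), (27.98225212097168, 32.39933776855469), 134.21051025390625), 580.5)]
top yel [((438.3000183105469, 245.9000244140625), (1.399999737739563, 12.20000171661377), 53.13010025024414)]
top flange ((456.6578063964844, 232.3513946533203), (64.8044662475586, 67.61018371582031), 119.35452270507812) (423, 200, 68, 66)
scene lidblue [(((463.3482971191406, 329.2438659667969), (19.698768615722656, 35.964141845703125), 103.79862976074219), 308.0)]
scene yel [((435.481689453125, 324.1646423339844), (15.129120826721191, 1.3251785039901733), 6.340191841125488)]
scene flange ((457.7844543457031, 330.0185546875), (74.0455322265625, 141.6309051513672), 90.86425018310547) (415, 300, 100, 60)
notch [((341.0, 295.0), (0.0, 0.0), 0.0)]
```

```bash
python3 - <<'E'
from h import *
np.set_printoptions(precision=4,suppress=True)
print('gate',tri(('top',270.3,259),('scene',295,236.5)))
print('stop',tri(('top',271,289.5),('scene',274.5,258)))
print('jar rim',atz('top',369.0,250.4,.046)) 
for c in((188,236),(132,237),(131,288),(189,286)):print('tray',atz('top',*c,.026))
print('traycorn', tri(('top',188,236),('scene',263.5,214)),tri(('top',132,237),('scene',231,199)))
print('lid',atz('top',456.7,232.3,.017),tri(('top',457,231.7),('scene',463.3,329.2)),atz('top',438.3,245.9,.017))
print('notch',tri(('scene',341,295),('scene',341,295)) if 0 else [atz('scene',341,295,z) for z in(.03,.04)])
for u,v in((330+530/4,200+108/4),(330+635/4,200+145/4),(330+500/4,200+192/4),(330+605/4,200+228/4)):print('rib',atz('top',u,v,.012))
# candidate wrist pose above chute
print(to([.50,.085,.25],np.pi/2))
E
```

```text
gate (array([0.5225, 0.0855, 0.0676]), [np.float64(0.0005235381836698337), np.float64(0.0005235381836698008)])
stop (array([0.4668, 0.0854, 0.0401]), [np.float64(6.247915379672348e-05), np.float64(6.247915379669906e-05)])
jar rim [ 0.5432 -0.1058  0.046 ]
tray [0.5756 0.2532 0.026 ]
tray [0.5734 0.3641 0.026 ]
tray [0.4713 0.3601 0.026 ]
tray [0.4753 0.2472 0.026 ]
traycorn (array([0.575 , 0.2515, 0.0317]), [np.float64(0.0007836068236719604), np.float64(0.0007836068236720805)]) (array([0.5713, 0.3647, 0.0281]), [np.float64(0.0020600824767566758), np.float64(0.0020600824767568558)])
lid [ 0.5864 -0.2881  0.017 ] (array([ 0.5878, -0.289 ,  0.0148]), [np.float64(0.000507878097069175), np.float64(0.0005078780970691989)]) [ 0.5582 -0.2495  0.017 ]
notch [array([ 0.4858, -0.0831,  0.03  ]), array([ 0.4761, -0.0921,  0.04  ])]
rib [ 0.5986 -0.3019  0.012 ]
rib [ 0.5794 -0.3548  0.012 ]
rib [ 0.5549 -0.2845  0.012 ]
rib [ 0.5364 -0.337   0.012 ]
(array([-0.8995, -0.7807, -0.0549]), np.float64(-0.0993))
```

Emit:
arm_command --motion '[[0,[-0.06,-0.06,0],0],[0,[-0.11,-0.11,0],0],[0,[-0.165,-0.165,-0.02],0],[0,[-0.22,-0.22,-0.02],0],[0,[-0.27,-0.27,-0.02],0]]'

```text
clock: 0.57
eef_pos: [0.2798, 0.4229, 0.2329]
ee_rot: [0.489, 3.103, 0.0]
force: [0.6, -0.1, -0.6]
width: 0.0878
grasp_force: 0.0
```

Emit:
arm_command --motion '[[0,[-0.055,-0.055,0],0],[0,[-0.11,-0.11,0],0],[0,[-0.165,-0.165,-0.02],0],[0,[-0.22,-0.22,-0.02],0],[0,[-0.27,-0.27,-0.02],0]]'

```text
clock: 0.98
eef_pos: [0.3667, 0.2529, 0.2431]
ee_rot: [0.489, 3.103, 0.001]
force: [0.1, 0.3, -0.1]
width: 0.0879
grasp_force: 0.0
```

Emit:
arm_command --motion '[[0,[-0.055,-0.055,0],-0.035],[0,[-0.11,-0.11,0],-0.07],[0,[-0.165,-0.165,-0.02],-0.1],[0,[-0.22,-0.22,-0.02],-0.1],[0,[-0.26,-0.27,-0.02],-0.1]]'

```text
clock: 1.4
eef_pos: [0.4493, 0.0847, 0.2533]
ee_rot: [-0.006, 3.14, 0.001]
force: [1.1, 0.1, 0.2]
width: 0.0877
grasp_force: 0.0
```

```bash
python3 - <<'E'
from h import *
s=robot.observe();print(s['clock'],s['eef_pos'],s['joint_vel'].round(2));print(R.from_rotvec(s['ee_rot']).as_matrix().round(3).tolist())
snap('wrist','w1.png')
E
```

```text
1.4 [0.44932624 0.08474881 0.25328294] [ 0.61  0.13  0.46 -0.11 -0.09  0.01  1.06]
[[-1.0, -0.004, 0.002], [-0.004, 1.0, 0.0], [-0.002, 0.0, -1.0]]
```

View pics/w1.png

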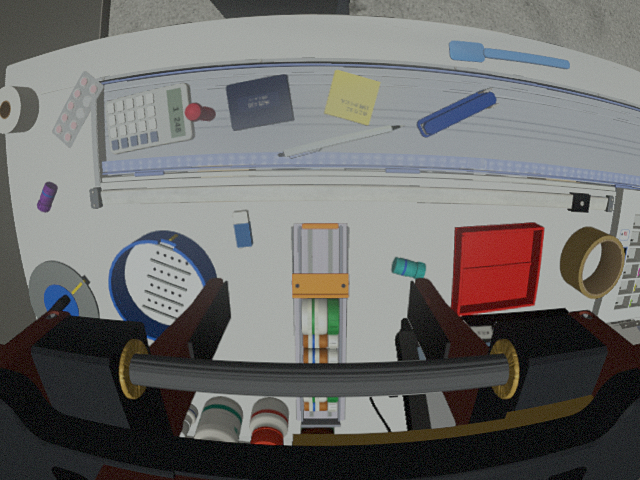

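The wrist view is sharp: gate at (320,285), stop at (320,226), stray1 (320,315), tray corners (456,226), (543,224), (537,303), (457,313), notch mark at (172,238) and lid key at (84,281). Next I refine these from all three views.

```bash
cat > m2.py <<'E'
from meas import *
from scipy.optimize import least_squares
np.set_printoptions(precision=4,suppress=True)
m=eyes.camera_model('wrist');W=snap('wrist','w2.png')
s=robot.observe();print(s['eef_pos'],s['clock'])
T=cv2.imread('pics/top0.png')[:,:,::-1];S=cv2.imread('pics/scene0.png')[:,:,::-1]
OR=((8,150,120),(22,255,255));RD=((0,170,60),(6,255,255));BL=((105,130,50),(120,255,255))
for c in big(mask(W,*OR,(280,215,80,100)),2): print('orange',cv2.approxPolyDP(c,2,True)[:,0].tolist(),cv2.minAreaRect(c)[0])
c=big(mask(W,*RD,(440,210,120,110)))[0];print('red',cv2.approxPolyDP(c,3,True)[:,0].tolist())
for c in big(mask(W,(45,80,40),(80,255,255),(295,295,55,130)),2):print('green',cv2.boundingRect(c))
print('notch yel',[cv2.minAreaRect(k) for k in big(mask(W,(22,80,80),(38,255,255),(130,225,70,40)),2)])
def circ(x,y,z,r):
    a=np.linspace(0,2*np.pi,72);return [(x+r*np.cos(t),y+r*np.sin(t),z) for t in a]
views=[]
for n,im,b in(('top',T,(325,205,90,90)),('scene',S,(325,255,95,70)),('wrist',W,(95,220,120,125))):
    h=cv2.convexHull(big(mask(im,*BL,b))[0])[:,0].astype(float)
    if n=='wrist': h=h[(h[:,0]<205)|(h[:,1]<270)]
    views.append((n,h))
def res(p,vs):
    o=[]
    for n,h in vs:
        hull=cv2.convexHull(np.array([proj(n,q) for q in circ(*p,.046,.066)+circ(*p,0,.066)],np.float32))
        o+=[cv2.pointPolygonTest(hull,tuple(map(float,q)),True) for q in h]
    return o
for vs in([views[0]],[views[1]],[views[2]],views):
    r=least_squares(res,[.543,-.106],args=(vs,),loss='soft_l1',diff_step=1e-3);print('jar',vs[0][0],r.x,np.std(r.fun),np.mean(r.fun))
E
python3 m2.py
python3 - <<'E'
import cv2,numpy as np
w=cv2.imread('pics/w2.png')
r=lambda x,y,w_,h:cv2.resize(w[y:y+h,x:x+w_],(400,600),interpolation=cv2.INTER_CUBIC)
cv2.imwrite('pics/m2.png',np.hstack([cv2.resize(w[215:365,280:380],(400,600),interpolation=cv2.INTER_CUBIC),cv2.resize(w[220:355,105:225],(400,450),interpolation=cv2.INTER_CUBIC) if 0 else cv2.resize(w[225:345,110:190],(400,600),interpolation=cv2.INTER_CUBIC)]))
E
```

```text
[0.4499 0.0807 0.253 ] 1.5
orange [[355, 271], [301, 272], [301, 294], [356, 294]] (328.5, 283.0)
orange [[311, 222], [311, 225], [345, 224]] (328.0, 223.5)
red [[549, 224], [538, 220], [536, 225], [534, 220], [533, 225], [532, 220], [526, 226], [521, 222], [529, 221], [520, 221], [519, 227], [508, 222], [515, 225], [511, 227], [504, 223], [497, 227], [495, 223], [492, 228], [470, 229], [467, 269], [461, 274], [461, 260], [460, 276], [465, 274], [466, 280], [460, 279], [459, 294], [464, 292], [462, 299], [459, 296], [463, 300], [459, 304], [465, 313], [540, 300]]
green (336, 297, 12, 36)
green (321, 297, 2, 35)
notch yel [((179.3800048828125, 236.33999633789062), (1.8000000715255737, 8.600000381469727), 53.13010025024414)]
jar top [ 0.5473 -0.1073] 0.24887260330912092 0.8365906023469504Traceback (most recent call last):
  File "m2.py", line 26, in <module>
    r=least_squares(res,[.543,-.106],args=(vs,),loss='soft_l1',diff_step=1e-3);print('jar',vs[0][0],r.x,np.std(r.fun),np.mean(r.fun))
    return func(*args, **kwargs)
    vector_fun = VectorFunction(
        fun_wrapped,
    ...<6 
[... 565 characters left out ...]
 for f_eval in f_evals]
                                    ^^^^^^^
    f = np.atleast_1d(self.fun(x, *self.args, **self.kwargs))
                      ~~~~~~~~^^^^^^^^^^^^^^^^^^^^^^^^^^^^^^
    return np.atleast_1d(self.fun(x))
                         ~~~~~~~~^^^
    return self.f(x, *self.args, **self.kwargs)
           ~~~~~~^^^^^^^^^^^^^^^^^^^^^^^^^^^^^^
  File "m2.py", line 22, in res
    hull=cv2.convexHull(np.array([proj(n,q) for q in circ(*p,.046,.066)+circ(*p,0,.066)],np.float32))
                                  ~~~~^^^^^
  File "h.py", line 21, in proj
    m=eyes.camera_model(n);K=np.array(m['K']);T=np.array(m['extrinsics'])
ValueError: time passes only in moves, steps and waits
```

View pics/m2.png

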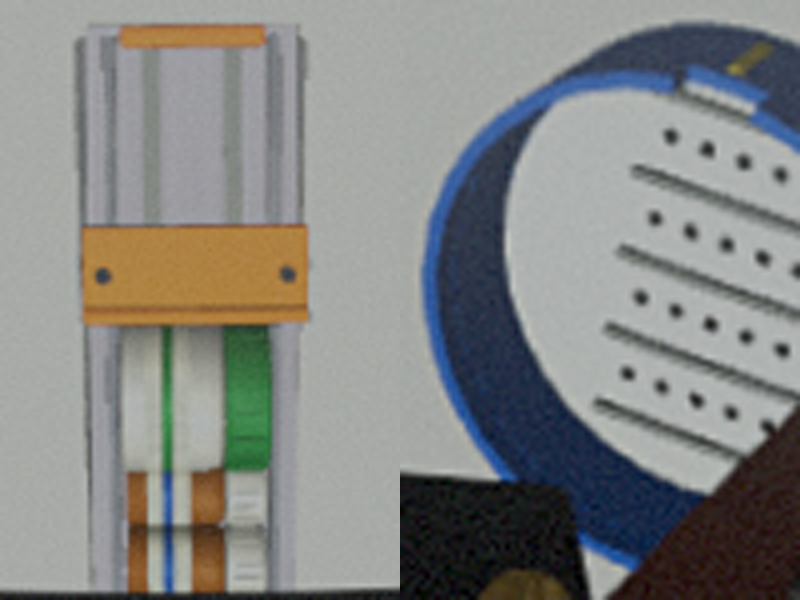

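The notch lies at about (175,245) in w2, with dotted rows as grooves and solid lines as ribs. Stray1 sits at x 311–347 px with its cap to the right, which is +y. The arm was still settling in that picture, so I repeat it with a cached camera model.

```bash
sed -i 's/^from scipy.spatial.*/&\n_C={}\ndef cam(n):\n    if n not in _C: _C[n]=eyes.camera_model(n)\n    return _C[n]/; s/m=m or eyes.camera_model(n)/m=m or cam(n)/; s/m=eyes.camera_model(n);K/m=cam(n);K/' h.py
sed -i "s/m=eyes.camera_model('wrist');W=/m=cam('wrist');W=/" m2.py
cat >> m2.py <<'E'
p=r.x
c0=atz('wrist',175,245,.046);print('notch rim',c0,np.degrees(np.arctan2(c0[1]-p[1],c0[0]-p[0])),np.hypot(*(c0[:2]-p)))
E
python3 - <<'E'
from h import *
s=robot.observe();print(s['eef_pos'],s['joint_vel'].round(3))
E
python3 m2.py; python3 - <<'E'
import cv2
w=cv2.imread('pics/w2.png');t=cv2.imread('pics/top0.png')
E
```

```text
[0.44992915 0.08072982 0.25301778] [-0.055  0.001 -0.096  0.013 -0.029  0.004 -0.107]
[0.4489 0.0839 0.2527] 1.55
orange [[352, 273], [298, 274], [298, 296], [352, 296]] (325.0, 285.0)
orange [[307, 224], [308, 227], [318, 227], [319, 224], [321, 227], [327, 227], [328, 224], [331, 227], [341, 226], [341, 223]] (324.0, 225.0)
red [[546, 225], [538, 221], [526, 225], [526, 221], [521, 222], [523, 226], [517, 222], [516, 227], [515, 222], [514, 227], [499, 224], [502, 228], [493, 229], [492, 224], [490, 229], [466, 231], [469, 233], [462, 266], [465, 272], [460, 272], [459, 266], [457, 285], [461, 302], [456, 302], [462, 314], [537, 302]]
green (333, 298, 12, 36)
green (317, 298, 3, 36)
notch yel [((176.88461303710938, 238.576904296875), (1.941450834274292, 8.043152809143066), 56.3099365234375)]
jar top [ 0.5473 -0.1073] 0.24887260330912092 0.8365906023469504
jar scene [ 0.5489 -0.104 ] 0.2666794110535808 0.7657941436225454
jar wrist [ 0.5462 -0.1043] 4.416807706283416 1.8297583698175186
jar top [ 0.547  -0.1054] 2.308825734019842 1.1828347321022152
notch rim [ 0.4844 -0.0767  0.046 ] 155.29051779724597 0.06885817816276874
```

```bash
python3 - <<'E'
from h import *
np.set_printoptions(precision=4,suppress=True)
s=robot.observe();print(s['eef_pos'],s['joint_vel'].round(3))
W=snap('wrist','w3.png')
from meas import *
OR=((8,150,120),(22,255,255))
cs=big(mask(W,*OR,(280,215,80,100)),2)
P=[]
for c in cs:
    b=cv2.boundingRect(c);P.append((b[0]+(b[2]-1)/2,b[1]+(b[3]-1)/2));print(b)
print('gate tri',tri(('wrist',*P[0]),('top',270.3,259),('scene',295,236.5)),tri(('wrist',*P[0]),('top',270.3,259)))
print('gate corners',[atz('wrist',u,v,.0691) for u,v in((298,274),(352,273),(298,296),(352,296))])
print('stop',atz('wrist',*P[1],.04),tri(('wrist',*P[1]),('top',271,289.5)))
for c in big(mask(W,(45,80,40),(80,255,255),(295,295,55,130)),2):
    x,y,w,h=cv2.boundingRect(c);print('green',(x,y,w,h),[atz('wrist',u,y,.08) for u in(x,x+w)])
for q in((448,226),(547,224),(537,302),(462,314)):print('tray',atz('wrist',*q,.026))
print(to([.557,.085,.14],np.pi/2))
E
grep -n . /dev/null
```

```text
[0.4489 0.0839 0.2527] [-0.043  0.002 -0.067  0.007 -0.016  0.    -0.037]
(294, 275, 56, 24)
(304, 225, 35, 4)
gate tri (array([0.5226, 0.0873, 0.0659]), [np.float64(0.0025154298581674603), np.float64(0.001399189188269428), np.float64(0.0017704374768230187)]) (array([0.524 , 0.088 , 0.0585]), [np.float64(0.001598288868717575), np.float64(0.001598288868717592)])
gate corners [array([0.5062, 0.0659, 0.0691]), array([0.5053, 0.12  , 0.0691]), array([0.5305, 0.0654, 0.0691]), array([0.5307, 0.1208, 0.0691])]
stop [0.4646 0.0891 0.04  ] (array([0.4702, 0.0882, 0.0158]), [np.float64(0.0012339369045002435), np.float64(0.001233936904500215)])
green (329, 300, 12, 35) [array([0.5299, 0.0969, 0.08  ]), array([0.5299, 0.1088, 0.08  ])]
green (329, 397, 12, 6) [array([0.6556, 0.0984, 0.08  ]), array([0.6559, 0.1122, 0.08  ])]
tray [0.467  0.2323 0.026 ]
tray [0.4628 0.3691 0.026 ]
tray [0.5689 0.3759 0.026 ]
tray [0.5791 0.2647 0.026 ]
(array([-0.2177, -0.002 ,  0.2249]), np.float64(-0.0001))
```

View pics/w3.png

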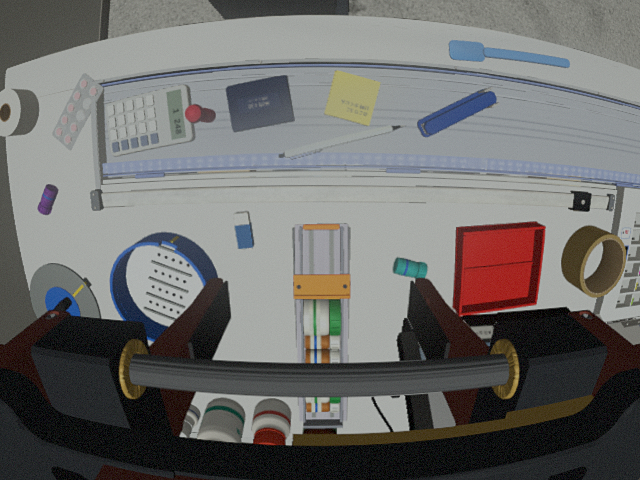

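The view is unchanged. The chute centreline is at y≈0.086, the stop at x≈0.471 and the stray1 centre at about (0.555, 0.086, 0.067). I move above it.

Emit:
arm_command --motion '[[0,[-0.055,0.004,0.05],0],[0,[-0.11,0.004,0.11],0],[0,[-0.165,0.004,0.17],0],[0,[-0.212,0.004,0.225],0],[0,[-0.212,0.004,0.225],0]]'

```text
clock: 2.02
eef_pos: [0.5538, 0.0907, 0.1331]
ee_rot: [0.008, -3.134, 0.005]
force: [-1.3, 0.5, -0.1]
width: 0.0881
grasp_force: 0.0
```

Emit:
arm_command --motion '[[0,[0,0,0.04],0],[0,[0,0,0.08],0],[0,[0,0,0.08],0],[0,[0,0,0.08],0],[0,[0,0,0.08],0]]'

```text
clock: 2.43
eef_pos: [0.5543, 0.09, 0.1013]
ee_rot: [-0.006, 3.141, 0.001]
force: [-0.1, 0.0, 0.6]
width: 0.0878
grasp_force: 0.0
```

```bash
python3 - <<'E'
from h import *
s=robot.observe();print(s['eef_pos'],s['joint_vel'].round(3),to([.555,.086,.060],np.pi/2))
snap('wrist','w4.png')
E
```

```text
[0.55432882 0.09000805 0.10134496] [ 0.004 -0.012  0.008 -0.01  -0.    -0.006  0.005] (array([-0.0012, -0.0081,  0.0827]), np.float64(0.0011))
```

View pics/w4.png

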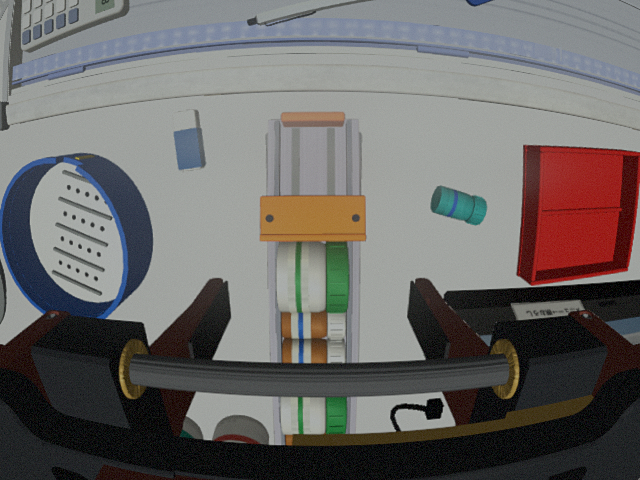

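Settled now. Stray1 spans 277–348 × 242–313 px, the gate 260–367 × 196–241, and the stop is at (313,119). The tool should shift about −4 mm in y.

```bash
python3 - <<'E'
from h import *
np.set_printoptions(precision=4,suppress=True)
print('gate',[atz('wrist',*p,.0691) for p in((260,196),(367,196),(260,237),(367,237))])
print('stop top inner',[atz('wrist',*p,.0415) for p in((282,126),(345,126),(281,113),(344,113))])
print('stray',[atz('wrist',*p,.078) for p in((277,270),(348,270))], 'uphill tangent z.067',atz('wrist',330,313,.067), atz('wrist',330,313,.06))
print('bed edges',atz('wrist',268,135,.031),atz('wrist',359,135,.031))
print('tray',[atz('wrist',*q,.026) for q in((524,145),(518,282),(632,271),(637,152))])
print('traytri',tri(('wrist',518,282),('top',188.5,235.5)),tri(('wrist',524,145),('top',189,287)))
E
```

```text
gate [array([0.5093, 0.0587, 0.0691]), array([0.5092, 0.116 , 0.0691]), array([0.5322, 0.0579, 0.0691]), array([0.532 , 0.1168, 0.0691])]
stop top inner [array([0.4715, 0.0684, 0.0415]), array([0.4715, 0.1057, 0.0415]), array([0.4637, 0.0678, 0.0415]), array([0.4637, 0.1051, 0.0415])]
stray [array([0.5481, 0.0678, 0.078 ]), array([0.548 , 0.1061, 0.078 ])] uphill tangent z.067 [0.5797 0.0972 0.067 ] [0.5833 0.0974 0.06  ]
bed edges [0.4768 0.0586 0.031 ] [0.4768 0.1153 0.031 ]
tray [array([0.4761, 0.2351, 0.026 ]), array([0.5798, 0.2448, 0.026 ]), array([0.5753, 0.3804, 0.026 ]), array([0.4679, 0.3598, 0.026 ])]
traytri (array([0.5819, 0.2534, 0.0145]), [np.float64(0.003022314397734206), np.float64(0.0030223143977343133)]) (array([ 0.4764,  0.2529, -0.0028]), [np.float64(0.00048303753214563817), np.float64(0.0004830375321456158)])
```

Emit:
arm_command --motion '[[0,[0,-0.008,0.03],0],[0,[0,-0.008,0.065],0],[0,[0,-0.008,0.082],0],[0,[0,-0.008,0.082],0],[0,[0,-0.008,0.082],0]]'

```text
clock: 2.9
eef_pos: [0.5544, 0.0852, 0.0598]
ee_rot: [-0.004, 3.141, 0.0]
force: [0.2, 0.5, -0.7]
width: 0.0882
grasp_force: 0.0
```

Emit:
arm_command --motion '[[0.65,[0,0,0],0],[0.65,[0,0,0],0],[0.65,[0,0,0],0],[0.65,[0,0,0],0],[0.65,[0,0,0],0]]'

```text
clock: 3.32
eef_pos: [0.5544, 0.085, 0.0595]
ee_rot: [-0.004, 3.141, 0.0]
force: [-0.3, -0.5, 0.4]
width: 0.0576
grasp_force: 0.0
```

Emit:
arm_command --motion '[[0.7,[0,0,0],0],[0.7,[0,0,0],0],[0.7,[0,0,0],0],[0.7,[0,0,0],0]]'

```text
clock: 3.65
eef_pos: [0.5543, 0.0851, 0.0592]
ee_rot: [-0.004, 3.141, 0.0]
force: [-0.2, 0.1, 1.0]
width: 0.0379
grasp_force: 30.0
```

Emit:
arm_command --motion '[[0.7,[0,0,0],0],[0.7,[0,0,-0.02],0],[0.7,[0,0,-0.06],0],[0.7,[0,0,-0.12],0],[0.7,[0,0,-0.18],0]]'

```text
clock: 4.07
eef_pos: [0.5533, 0.0843, 0.1501]
ee_rot: [0.003, -3.139, 0.002]
force: [0.2, 0.2, -1.4]
width: 0.0379
grasp_force: 30.0
```

```bash
python3 - <<'E'
from h import *
np.set_printoptions(precision=4,suppress=True)
print('mon BR',tri(('top',226,228),('scene',302,222)),'TR',tri(('top',216,152),('scene',318,139)),'TL',tri(('top',38,154),('scene',232,104)),'BL',tri(('top',70,229),('scene',221,187)))
s=robot.observe();print(to([.549,.307,.12],np.pi/2+.04),s['eef_pos'])
E
```

```text
mon BR (array([0.601 , 0.1683, 0.0342]), [np.float64(0.013631350466013577), np.float64(0.013631350466013747)]) TR (array([0.6797, 0.175 , 0.2101]), [np.float64(0.004701893554876793), np.float64(0.00470189355487672)]) TL (array([0.6754, 0.4762, 0.2109]), [np.float64(0.0033406668739945347), np.float64(0.00334066687399451)]) BL (array([0.6076, 0.488 , 0.002 ]), [np.float64(0.016122526325272658), np.float64(0.016122526325272397)])
(array([0.0077, 0.4454, 0.0597]), np.float64(-0.0121)) [0.5533 0.0843 0.1501]
```

Emit:
arm_command --motion '[[0.7,[0,0.07,0],0],[0.7,[0.002,0.15,0],0],[0.7,[0.004,0.23,0],0],[0.7,[0.006,0.31,0],0],[0.7,[0.008,0.37,0],0]]'

```text
clock: 4.48
eef_pos: [0.5489, 0.2736, 0.1499]
ee_rot: [0.007, -3.142, -0.002]
force: [0.5, 0.2, -1.2]
width: 0.0377
grasp_force: 30.0
```

Emit:
arm_command --motion '[[0.7,[0,0.05,0],-0.012],[0.7,[0,0.073,0.03],-0.012],[0.7,[0,0.073,0.06],-0.012],[0.7,[0,0.073,0.06],-0.012],[0.7,[0,0.073,0.06],-0.012]]'

```text
clock: 4.9
eef_pos: [0.5492, 0.3044, 0.1179]
ee_rot: [0.06, -3.139, 0.004]
force: [-0.7, -0.7, -0.2]
width: 0.0376
grasp_force: 30.0
```

```bash
python3 - <<'E'
from h import *
s=robot.observe();print(s['eef_pos'],s['joint_vel'].round(3),s['width'])
snap('wrist','w5.png')
print(to([.549,.307,.12],np.pi/2+.04))
m=cam('wrist');print(np.array(m['extrinsics']).tolist())
E
```

```text
[0.54919968 0.30441699 0.11794794] [ 0.011 -0.026  0.01  -0.022  0.002  0.009  0.   ] 0.03759097039356374
(array([ 0.0017,  0.0051, -0.0021]), np.float64(-0.0008))
[[-0.037346010390104614, 0.9993023386401345, -0.00033391062135584544, -0.2841598787627175], [0.9592759932111861, 0.03594376094318888, 0.28017425809298396, -0.5431306986130899], [0.27999079334263327, 0.010143078310835512, -0.9599490994869185, 0.13528890564640797], [0.0, 0.0, 0.0, 1.0]]
```

View pics/w5.png

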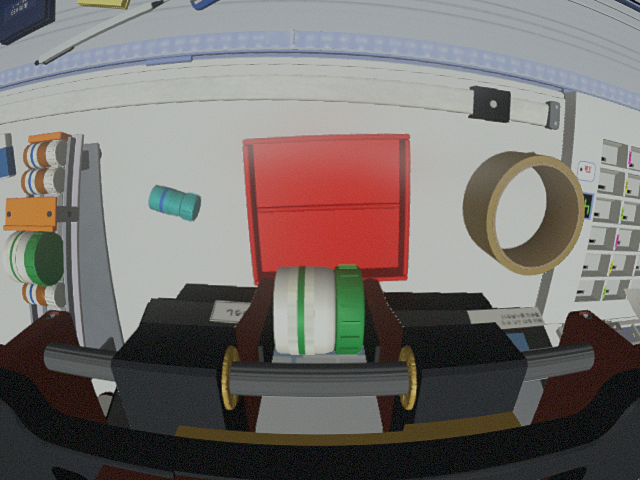

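The picture shows stray1 gripped at (320,310) and the tray rim at (244,140), (409,134), (407,279), (257,284) with its rib at (262–404, 207). In the chute, vials 1 and 2 are already at the stop, stray2 is at the gate, and vial3 is behind it.

```bash
python3 - <<'E'
from h import *
np.set_printoptions(precision=4,suppress=True)
P=[atz('wrist',*q,.026) for q in((244,140),(409,134),(408,279),(256,284))];print(P,np.mean(P,0))
print('rib',[atz('wrist',*q,.009) for q in((262,208),(404,206))])
E
```

```text
[array([0.4766, 0.2507, 0.026 ]), array([0.4677, 0.3644, 0.026 ]), array([0.5746, 0.3735, 0.026 ]), array([0.5827, 0.2589, 0.026 ])] [0.5254 0.3119 0.026 ]
rib [array([0.5278, 0.2614, 0.009 ]), array([0.522 , 0.3687, 0.009 ])]
```

Emit:
arm_command --motion '[[0.7,[-0.002,0.011,0.05],-0.011],[0.7,[-0.002,0.011,0.11],-0.011],[0.7,[-0.002,0.011,0.17],-0.011],[0.7,[-0.002,0.011,0.195],-0.011],[0.7,[-0.002,0.011,0.195],-0.011]]'

```text
clock: 5.37
eef_pos: [0.5493, 0.3099, 0.0194]
ee_rot: [0.114, -3.136, 0.004]
force: [-0.5, -0.0, -0.1]
width: 0.0379
grasp_force: 30.0
```

Emit:
arm_command --motion '[[0.7,[0,0,0.003],0],[0.7,[0,0,0.003],0],[0.43,[0,0,0.003],0],[0.43,[0,0,0.003],0],[0.43,[0,0,0.003],0]]'

```text
clock: 5.78
eef_pos: [0.5512, 0.3124, 0.0215]
ee_rot: [-0.117, 3.138, 0.002]
force: [-0.6, -0.6, -0.2]
width: 0.0499
grasp_force: 0.0
```

Emit:
arm_command --motion '[[0.43,[0,0,0],0],[0.43,[0,0,-0.04],0],[0.43,[0,0,-0.1],0],[0.43,[0,0,-0.17],0],[0.43,[0,0,-0.24],0]]'

```text
clock: 6.2
eef_pos: [0.5501, 0.3116, 0.1413]
ee_rot: [0.117, -3.139, 0.001]
force: [1.1, 0.2, 0.4]
width: 0.0502
grasp_force: 0.0
```

```bash
python3 - <<'E'
from h import *
s=robot.observe();print(s['eef_pos'],s['joint_vel'].round(3),s['width'])
print(to([.554,.087,.15],np.pi/2))
E
```

```text
[0.55005435 0.31161859 0.14131481] [-0.106 -0.482  0.137 -0.356  0.164  0.804 -0.131] 0.05023465715588134
(array([ 0.0256, -0.4486, -0.017 ]), np.float64(0.0237))
```

Emit:
arm_command --motion '[[0.2,[0,-0.07,-0.02],0],[0,[0.005,-0.15,-0.02],0],[0,[0.012,-0.23,-0.02],0],[0,[0.018,-0.31,-0.02],0],[0,[0.024,-0.38,-0.02],0]]'

```text
clock: 6.62
eef_pos: [0.5525, 0.1189, 0.1508]
ee_rot: [-0.116, 3.138, -0.0]
force: [0.6, -0.4, 0.2]
width: 0.0802
grasp_force: 0.0
```

Emit:
arm_command --motion '[[0,[0.002,-0.05,0],0.024],[0,[0.002,-0.069,0],0.024],[0,[0.002,-0.069,0.03],0.024],[0,[0.002,-0.069,0.07],0.024],[0,[0.002,-0.069,0.07],0.024]]'

```text
clock: 7.03
eef_pos: [0.5526, 0.0882, 0.1124]
ee_rot: [-0.001, -3.137, 0.001]
force: [-0.9, 0.4, -0.8]
width: 0.0878
grasp_force: 0.0
```

```bash
python3 - <<'E'
from h import *
s=robot.observe();print(s['eef_pos'],s['joint_vel'].round(3),s['width'])
print(to([.554,.0865,.06],np.pi/2))
snap('wrist','w6.png')
w=cv2.imread('pics/w6.png');cv2.imwrite('pics/w6c.png',w[100:440,200:640])
E
```

```text
[0.55260765 0.08823937 0.1123574 ] [-0.013 -0.027  0.009 -0.032  0.023  0.073 -0.013] 0.0878343026355254
(array([-0.0032, -0.0034,  0.1047]), np.float64(-0.0003))
```

View pics/w6c.png

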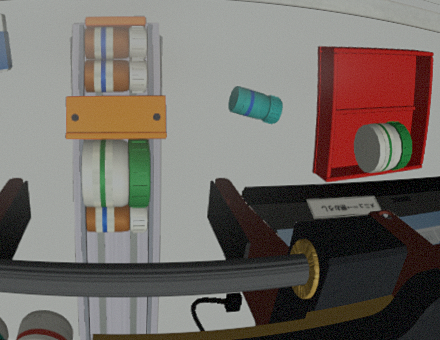

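Stray1 lies in the far trough, two vials are at the stop, stray2 is at the gate at crop (115,175), and vial3 touches it from behind. I grasp stray2.

Emit:
arm_command --motion '[[0,[-0.003,-0.004,0.04],0],[0,[-0.003,-0.004,0.085],0],[0,[-0.003,-0.004,0.105],0],[0.3,[-0.003,-0.004,0.105],0],[0.7,[-0.003,-0.004,0.105],0]]'

```text
clock: 7.5
eef_pos: [0.5559, 0.0857, 0.0631]
ee_rot: [-0.001, -3.141, 0.0]
force: [0.3, -0.2, 0.6]
width: 0.078
grasp_force: 0.0
```

Emit:
arm_command --motion '[[0.7,[0,0,0],0],[0.7,[0,0,0],0],[0.7,[0,0,0],0],[0.7,[0,0,0],0],[0.7,[0,0,0],0]]'

```text
clock: 7.92
eef_pos: [0.556, 0.0852, 0.0632]
ee_rot: [0.001, 3.141, 0.001]
force: [0.8, -0.5, -0.1]
width: 0.0443
grasp_force: 0.0
```

Emit:
arm_command --motion '[[0.7,[0,0,0],0],[0.7,[0,0,-0.02],0],[0.7,[0,0,-0.06],0],[0.7,[0,0,-0.12],0],[0.7,[0,0,-0.18],0]]'

```text
clock: 8.33
eef_pos: [0.5548, 0.0847, 0.1536]
ee_rot: [-0.002, -3.139, 0.001]
force: [0.2, 0.7, -0.1]
width: 0.0377
grasp_force: 30.0
```

```bash
python3 - <<'E'
from h import *
s=robot.observe();print(s['eef_pos'],s['joint_vel'].round(3),s['width'])
print(to([.500,.3075,.10],np.pi/2))
E
```

```text
[0.55483316 0.08465341 0.15360281] [-0.141 -0.466  0.149 -0.341  0.222  0.754 -0.188] 0.037721163349601454
(array([0.1099, 0.4457, 0.107 ]), np.float64(-0.0004))
```

Emit:
arm_command --motion '[[0.7,[0.02,0.08,0],0],[0.7,[0.04,0.16,0],0],[0.7,[0.06,0.24,0.0],0],[0.7,[0.08,0.31,0.0],0],[0.7,[0.1,0.37,0.0],0]]'

```text
clock: 8.75
eef_pos: [0.5047, 0.2729, 0.1535]
ee_rot: [-0.001, 3.142, 0.001]
force: [1.4, 0.5, -1.1]
width: 0.038
grasp_force: 30.0
```

Emit:
arm_command --motion '[[0.7,[0.01,0.04,0.03],-0.012],[0.7,[0.01,0.076,0.06],-0.023],[0.7,[0.01,0.076,0.1],-0.023],[0.7,[0.01,0.076,0.1],-0.023],[0.7,[0.01,0.076,0.1],-0.023]]'

```text
clock: 9.17
eef_pos: [0.5003, 0.3072, 0.1024]
ee_rot: [0.111, -3.138, 0.003]
force: [0.4, 0.3, -0.4]
width: 0.0376
grasp_force: 30.0
```

```bash
python3 - <<'E'
from meas import *
np.set_printoptions(precision=4,suppress=True)
s=robot.observe();print(s['eef_pos'],s['joint_vel'].round(3),s['width'])
W=snap('wrist','w7.png')
for im in(W,cv2.imread('pics/w5.png')[:,:,::-1]):
    c=big(mask(im,(45,80,40),(80,255,255),(325,200,60,200)))[0];print('cap',cv2.boundingRect(c))
print(to([.500,.3075,.025],np.pi/2+.073))
E
```

```text
[0.5003 0.3072 0.1024] [ 0.013 -0.029  0.015 -0.02   0.     0.004 -0.001] 0.03761275343769575
cap (331, 262, 34, 87)
cap (335, 265, 30, 90)
(array([0.0024, 0.001 , 0.1567]), np.float64(-0.0009))
```

Emit:
arm_command --motion '[[0.7,[0.002,0,0.05],0],[0.7,[0.002,0,0.1],0],[0.7,[0.002,0,0.14],0],[0.7,[0.002,0,0.157],0],[0.7,[0.002,0,0.157],0]]'

```text
clock: 9.63
eef_pos: [0.4997, 0.3069, 0.0236]
ee_rot: [0.11, -3.138, 0.002]
force: [0.2, -0.0, 0.6]
width: 0.0378
grasp_force: 30.0
```

Emit:
arm_command --motion '[[0.7,[0,0,0.003],0],[0.7,[0,0,0.003],0],[0.43,[0,0,0.003],0],[0.43,[0,0,0.003],0],[0.43,[0,0,0.003],0]]'

```text
clock: 10.05
eef_pos: [0.5004, 0.3085, 0.0236]
ee_rot: [-0.112, 3.138, 0.001]
force: [-0.0, -0.2, 0.6]
width: 0.0498
grasp_force: 0.0
```

Emit:
arm_command --motion '[[0.43,[0,0,0],0],[0.43,[0,0,-0.04],0],[0.43,[0,0,-0.1],0],[0.43,[0,0,-0.17],0],[0.43,[0,0,-0.24],0]]'

```text
clock: 10.47
eef_pos: [0.4995, 0.3077, 0.1437]
ee_rot: [0.112, -3.139, 0.001]
force: [0.5, 0.1, 0.8]
width: 0.0499
grasp_force: 0.0
```

```bash
python3 - <<'E'
from h import *
s=robot.observe();print(s['eef_pos'],s['width'])
print(to([.4795,.087,.12],np.pi/2))
E
```

```text
[0.49948367 0.30765577 0.14374587] 0.0499454770222315
(array([ 0.0713, -0.4373,  0.0479]), np.float64(0.0227))
```

Emit:
arm_command --motion '[[0.2,[0.01,-0.07,0],0],[0,[0.025,-0.15,0],0],[0,[0.04,-0.23,0],0],[0,[0.055,-0.31,0],0],[0,[0.065,-0.38,0],0]]'

```text
clock: 10.88
eef_pos: [0.4802, 0.1138, 0.143]
ee_rot: [-0.111, 3.139, 0.0]
force: [0.9, 0.6, 0.5]
width: 0.0799
grasp_force: 0.0
```

Emit:
arm_command --motion '[[0,[0.005,-0.04,0.02],0.023],[0,[0.005,-0.057,0.06],0.023],[0,[0.005,-0.057,0.09],0.023],[0,[0.005,-0.057,0.09],0.023],[0,[0.005,-0.057,0.09],0.023]]'

```text
clock: 11.3
eef_pos: [0.4802, 0.0876, 0.0975]
ee_rot: [-0.001, -3.14, 0.001]
force: [-0.8, 0.2, 0.5]
width: 0.0878
grasp_force: 0.0
```

```bash
python3 - <<'E'
from h import *
s=robot.observe();print(s['eef_pos'],s['joint_vel'].round(3),s['width'])
print(to([.4800,.087,.0405],np.pi/2))
snap('wrist','w8.png')
E
```

```text
[0.48022012 0.08759223 0.09751566] [-0.012 -0.018  0.002 -0.022  0.004  0.007 -0.004] 0.08779091430573883
(array([ 0.0003, -0.0011,  0.114 ]), np.float64(-0.0003))
```

View pics/w8.png

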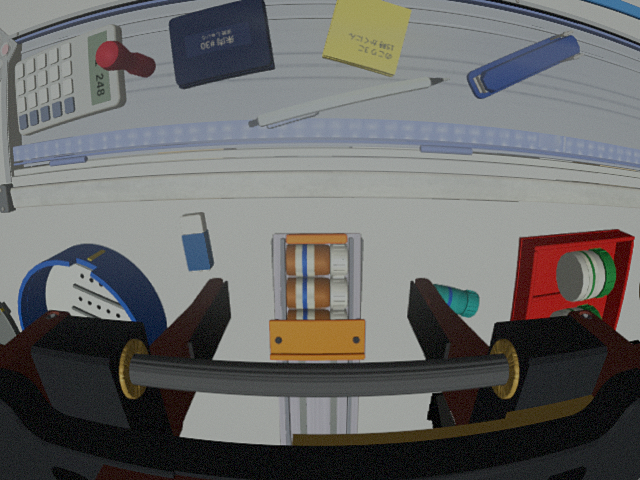

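Both bottles are in the tray and all three vials are down at the stop, with the front one at (317,261). Now I grip the front vial.

Emit:
arm_command --motion '[[0,[0,-0.002,0.05],0],[0,[0,-0.002,0.1],0],[0.2,[0,-0.002,0.114],0],[0.3,[0,-0.002,0.114],0],[0.7,[0,-0.002,0.114],0]]'

```text
clock: 11.77
eef_pos: [0.481, 0.087, 0.0414]
ee_rot: [0.001, 3.141, 0.0]
force: [1.0, -0.5, 0.0]
width: 0.0714
grasp_force: 0.0
```

Emit:
arm_command --motion '[[0.7,[0,0,0],0],[0.7,[0,0,0],0],[0.7,[0,0,0],0],[0.7,[0,0,0],0],[0.7,[0,0,0],0]]'

```text
clock: 12.18
eef_pos: [0.4809, 0.0867, 0.0411]
ee_rot: [0.001, 3.141, 0.001]
force: [-0.2, -0.7, 0.6]
width: 0.0382
grasp_force: 1.0
```

Emit:
arm_command --motion '[[0.7,[0,0,0],0],[0.7,[0,0,0],0],[0.7,[0,0,0],0]]'

```text
clock: 12.43
eef_pos: [0.4809, 0.0867, 0.041]
ee_rot: [0.001, 3.141, 0.001]
force: [-0.9, 0.7, 6.0]
width: 0.0376
grasp_force: 30.0
```

Emit:
arm_command --motion '[[0.7,[0,0,-0.02],0],[0.7,[0,0,-0.05],0],[0.7,[0,0,-0.1],0],[0.7,[0,0,-0.16],0],[0.7,[0,0,-0.2],0]]'

```text
clock: 12.85
eef_pos: [0.4809, 0.0863, 0.1431]
ee_rot: [0.002, 3.141, 0.0]
force: [0.7, -0.6, -0.3]
width: 0.038
grasp_force: 30.0
```

```bash
python3 - <<'E'
from h import *
np.set_printoptions(precision=4,suppress=True)
s=robot.observe();print(s['eef_pos'],s['joint_vel'].round(3),s['width'])
# jar orientation from top0 ribs (solid lines), corrected crop
for u,v in((530,108),(635,145),(500,192),(605,228)):print('rib',atz('top',330+(u-400)/4,200+v/4,.012))
E
```

```text
[0.4809 0.0863 0.1431] [-0.121 -0.35   0.097 -0.214  0.195  0.527 -0.175] 0.038036457208892954
rib [ 0.5982 -0.0972  0.012 ]
rib [ 0.579  -0.1503  0.012 ]
rib [ 0.5545 -0.0813  0.012 ]
rib [ 0.5361 -0.1341  0.012 ]
```

```bash
python3 - <<'E'
from h import *
print(to([.5568,-.1099,.12],np.radians(70.1)))
E
```

```text
(array([-0.1523, -0.3922,  0.0464]), np.float64(0.1101))
```

Emit:
arm_command --motion '[[0.7,[-0.03,-0.07,0],0],[0.7,[-0.06,-0.14,0],0.02],[0.7,[-0.09,-0.22,0],0.05],[0.7,[-0.12,-0.3,0],0.08],[0.7,[-0.152,-0.37,0],0.11]]'

```text
clock: 13.27
eef_pos: [0.5564, -0.1005, 0.1415]
ee_rot: [0.548, 3.093, 0.0]
force: [1.1, 1.1, 0.1]
width: 0.0378
grasp_force: 30.0
```

```bash
python3 - <<'E'
from h import *
print(to([.5568,-.1099,.12],np.radians(70.1)))
E
```

```text
(array([-0.0072, -0.0173,  0.0429]), np.float64(-0.0012))
```

Emit:
arm_command --motion '[[0.7,[-0.007,-0.017,0.03],-0.001],[0.7,[-0.007,-0.017,0.043],-0.001],[0.7,[-0.007,-0.017,0.043],-0.001],[0.7,[-0.007,-0.017,0.043],-0.001],[0.7,[-0.007,-0.017,0.043],-0.001]]'

```text
clock: 13.68
eef_pos: [0.5568, -0.1058, 0.1195]
ee_rot: [-0.533, -3.096, -0.001]
force: [-0.0, 0.3, -0.5]
width: 0.0377
grasp_force: 30.0
```

```bash
python3 - <<'E'
from h import *
s=robot.observe();print(s['eef_pos'],s['joint_vel'].round(3),s['width'],to([.5568,-.1099,.12],np.radians(70.1)))
snap('wrist','w9.png')
E
```

```text
[ 0.5568042  -0.10582448  0.11951405] [-0.004 -0.006  0.001 -0.005 -0.001 -0.004  0.002] 0.03766855877691711 (array([-0.0027, -0.0077, -0.001 ]), np.float64(0.0021))
```

View pics/w9.png

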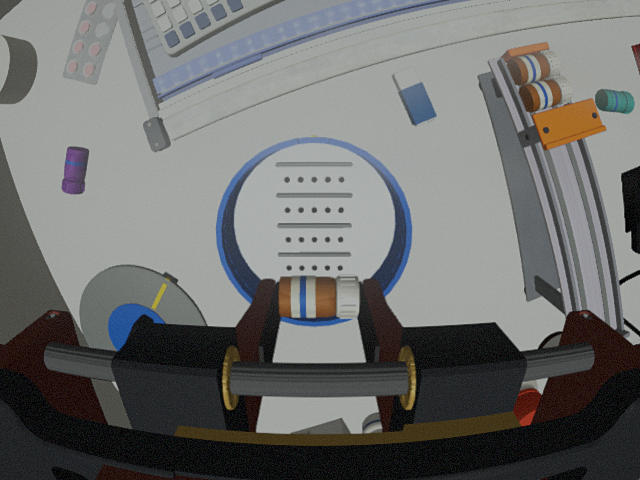

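The view is well aligned. The ribs are horizontal at rows 164, 195, 225 and 254 (x = −46, −23, 0, 23), centred at u≈314.5. The notch is near (314,139), and the front vial is held crosswise.

```bash
python3 - <<'E'
from h import *
np.set_printoptions(precision=4,suppress=True)
a=np.radians(-19.9);ux=np.array([np.cos(a),np.sin(a)])
for v,k,l,r in((164,-46,277,352),(195,-23,277,352),(225,0,277.5,351),(254.5,23,278,350)):
    A=atz('wrist',l,v,.012);B=atz('wrist',r,v,.012);c=(A+B)/2
    d=B-A;print(k,c,np.degrees(np.arctan2(d[1],d[0])),'centre',c[:2]-ux*k/1000)
print('notch',atz('wrist',314,139,.04))
P=[atz('wrist',*q,.046) for q in((217,228),(411,228),(314,137))];print('rim',P,(P[0]+P[1])/2)
im=cv2.imread('pics/w9.png');cv2.imwrite('pics/w9c.png',cv2.resize(im[125:205,240:390],None,fx=5,fy=5,interpolation=cv2.INTER_CUBIC))
E
```

```text
-46 [ 0.5025 -0.0894  0.012 ] 70.36314669592414 centre [ 0.5458 -0.105 ]
-23 [ 0.5242 -0.0971  0.012 ] 70.38906522985431 centre [ 0.5458 -0.1049]
0 [ 0.5456 -0.105   0.012 ] 70.4133854727016 centre [ 0.5456 -0.105 ]
23 [ 0.5675 -0.113   0.012 ] 70.44244299277567 centre [ 0.5459 -0.1052]
notch [ 0.4852 -0.0833  0.04  ]
rim [array([ 0.5176, -0.1642,  0.046 ]), array([ 0.5613, -0.0413,  0.046 ]), array([ 0.484 , -0.0827,  0.046 ])] [ 0.5395 -0.1028  0.046 ]
```

View pics/w9c.png

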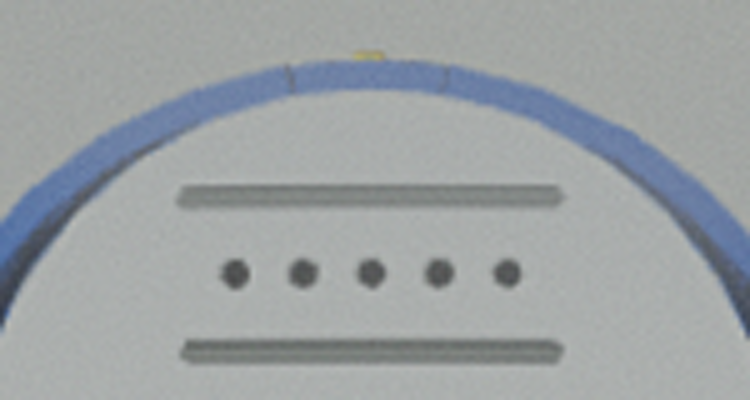

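The notch is centred at crop (370,75), exactly on the perpendicular of the ribs. The jar centre is at (0.546, −0.105) and the notch direction is 160.4°. I lower the vial into the +11.5 groove.

Emit:
arm_command --motion '[[0.7,[-0.002,-0.006,0.04],0],[0.7,[-0.002,-0.006,0.09],0],[0.7,[-0.002,-0.006,0.14],0],[0.7,[-0.002,-0.006,0.18],0],[0.7,[-0.002,-0.006,0.18],0]]'

```text
clock: 14.15
eef_pos: [0.5547, -0.1089, 0.0264]
ee_rot: [-0.532, -3.091, -0.0]
force: [0.5, 0.4, -1.3]
width: 0.0377
grasp_force: 30.0
```

Emit:
arm_command --motion '[[0.7,[0,0,0.007],0],[0.7,[0,0,0.014],0],[0.7,[0,0,0.014],0],[0.7,[0,0,0.014],0]]'

```text
clock: 14.48
eef_pos: [0.5575, -0.1107, 0.0232]
ee_rot: [0.536, 3.094, 0.001]
force: [0.1, -0.1, 0.3]
width: 0.0375
grasp_force: 30.0
```

Emit:
arm_command --motion '[[0.45,[0,0,0],0],[0.45,[0,0,0],0],[0.45,[0,0,0],0]]'

```text
clock: 14.73
eef_pos: [0.5572, -0.1107, 0.0227]
ee_rot: [0.536, 3.095, 0.0]
force: [0.7, -0.4, -0.2]
width: 0.048
grasp_force: 0.0
```

Emit:
arm_command --motion '[[0.45,[0,0,-0.02],0],[0.45,[0,0,-0.07],0],[0.45,[0,0,-0.14],0],[0.45,[0,0,-0.2],0],[0.45,[0,0,-0.23],0]]'

```text
clock: 15.15
eef_pos: [0.5582, -0.1115, 0.1415]
ee_rot: [0.537, 3.091, 0.001]
force: [-0.1, -0.2, 0.4]
width: 0.0481
grasp_force: 0.0
```

```bash
python3 - <<'E'
from h import *
s=robot.observe();print(s['eef_pos'],s['width']);print(to([.4805,.087,.14],np.pi/2))
E
```

```text
[ 0.55819312 -0.11154716  0.14146546] 0.04813989222798225
(array([0.2802, 0.3214, 0.0021]), np.float64(-0.1095))
```

Emit:
arm_command --motion '[[0.2,[0.05,0.057,0],-0.02],[0,[0.1,0.115,0],-0.045],[0,[0.155,0.178,0],-0.07],[0,[0.21,0.24,0],-0.095],[0,[0.26,0.3,0],-0.11]]'

```text
clock: 15.57
eef_pos: [0.4838, 0.0758, 0.1381]
ee_rot: [-0.01, 3.141, 0.001]
force: [0.9, -0.5, -1.2]
width: 0.0782
grasp_force: 0.0
```

```bash
python3 - <<'E'
from h import *
s=robot.observe();print(s['eef_pos'],s['width']);print(to([.4805,.087,.09],np.pi/2))
E
```

```text
[0.4838056  0.07580113 0.13811698] 0.07817321159914183
(array([0.0066, 0.0224, 0.0962]), np.float64(0.002))
```

Emit:
arm_command --motion '[[0,[0.006,0.02,0.04],0.002],[0,[0.006,0.02,0.09],0.002],[0,[0.006,0.02,0.09],0.002],[0,[0.006,0.02,0.09],0.002],[0,[0.006,0.02,0.09],0.002]]'

```text
clock: 15.98
eef_pos: [0.4825, 0.0834, 0.0933]
ee_rot: [0.009, 3.141, -0.0]
force: [-0.2, -0.1, -0.1]
width: 0.0878
grasp_force: 0.0
```

```bash
python3 - <<'E'
from meas import *
s=robot.observe();print(s['eef_pos'],s['width']);print(to([.4805,.0867,.041],np.pi/2))
W=snap('wrist','w10.png')
h=[cv2.boundingRect(c) for c in big(mask(W,(5,90,60),(16,255,255),(270,215,95,140)),8)];print(h)
E
```

```text
[0.48254561 0.08338156 0.09326542] 0.08784954116681215
(array([0.0042, 0.0066, 0.1045]), np.float64(-0.0017))
[(292, 231, 63, 44), (321, 243, 16, 32), (322, 277, 15, 31), (293, 277, 10, 31), (275, 319, 90, 4), (276, 324, 89, 31), (360, 336, 5, 8), (281, 337, 5, 5)]
```

Emit:
arm_command --motion '[[0,[0.004,0.006,0.04],-0.002],[0,[0.004,0.006,0.09],-0.002],[0.2,[0.004,0.006,0.104],-0.002],[0.3,[0.004,0.006,0.104],-0.002],[0.7,[0.004,0.006,0.104],-0.002]]'

```text
clock: 16.45
eef_pos: [0.4804, 0.0867, 0.0409]
ee_rot: [-0.002, 3.141, -0.0]
force: [0.7, -0.3, 0.3]
width: 0.0714
grasp_force: 0.0
```

Emit:
arm_command --motion '[[0.7,[0,0,0],0],[0.7,[0,0,0],0],[0.7,[0,0,0],0],[0.7,[0,0,0],0],[0.7,[0,0,0],0]]'

```text
clock: 16.87
eef_pos: [0.4801, 0.0873, 0.0406]
ee_rot: [-0.004, 3.141, 0.0]
force: [0.4, 0.4, 0.1]
width: 0.038
grasp_force: 0.8
```

Emit:
arm_command --motion '[[0.7,[0,0,0],0],[0.7,[0,0,0],0],[0.7,[0,0,0],0]]'

```text
clock: 17.12
eef_pos: [0.4801, 0.0874, 0.0405]
ee_rot: [-0.004, 3.141, 0.001]
force: [-0.8, 0.3, 5.8]
width: 0.0375
grasp_force: 30.0
```

Emit:
arm_command --motion '[[0.7,[0,0,-0.02],0],[0.7,[0,0,-0.05],0],[0.7,[0,0,-0.1],0],[0.7,[0,0,-0.16],0],[0.7,[0,0,-0.2],0]]'

```text
clock: 17.53
eef_pos: [0.4801, 0.0869, 0.1426]
ee_rot: [-0.003, 3.141, 0.0]
force: [0.1, 0.9, 0.6]
width: 0.0375
grasp_force: 30.0
```

```bash
python3 - <<'E'
from h import *
s=robot.observe();print(s['eef_pos'],s['width']);print(to([.5352,-.1011,.14],np.radians(70.4)))
E
```

```text
[0.48011544 0.08694185 0.14258268] 0.03746207552787636
(array([-0.1095, -0.3763,  0.0052]), np.float64(0.1094))
```

Emit:
arm_command --motion '[[0.7,[-0.02,-0.07,0],0.01],[0.7,[-0.04,-0.14,0],0.035],[0.7,[-0.065,-0.22,0],0.06],[0.7,[-0.087,-0.3,0],0.09],[0.7,[-0.109,-0.375,0],0.11]]'

```text
clock: 17.95
eef_pos: [0.5349, -0.1022, 0.1409]
ee_rot: [0.544, 3.094, 0.0]
force: [1.5, 0.7, -0.9]
width: 0.0377
grasp_force: 30.0
```

Emit:
arm_command --motion '[[0.7,[0,0,0.05],0],[0.7,[0,0,0.1],0],[0.7,[0,0,0.1],0],[0.7,[0,0,0.1],0],[0.7,[0,0,0.1],0]]'

```text
clock: 18.37
eef_pos: [0.5351, -0.0999, 0.0912]
ee_rot: [0.536, 3.095, 0.0]
force: [-0.4, 0.2, 0.2]
width: 0.0375
grasp_force: 30.0
```

```bash
python3 - <<'E'
from h import *
s=robot.observe();print(s['eef_pos'],s['width']);print(to([.5352,-.1011,.022],np.radians(70.4)))
snap('wrist','w11.png')
E
```

```text
[ 0.53511316 -0.09989817  0.09121191] 0.037533426096576374
(array([-0.0009, -0.0022,  0.1384]), np.float64(-0.0002))
```

View pics/w11.png

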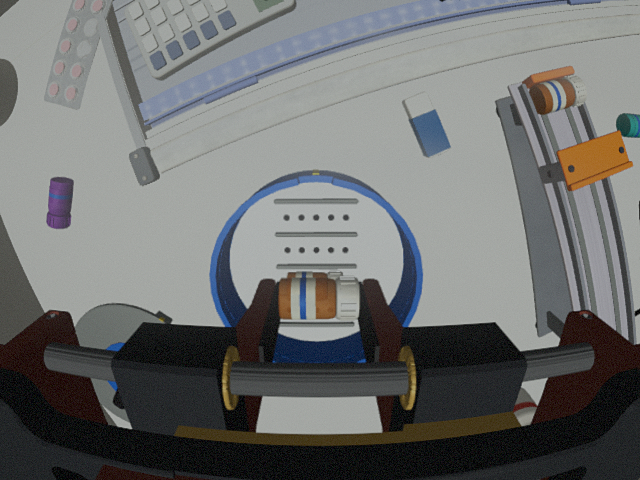

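Vial1 sits in the +11.5 groove, just showing behind the held vial at (320,275). The −11.5 groove (row 250) is empty, and the last vial is at the stop.

Emit:
arm_command --motion '[[0.7,[-0.001,-0.002,0.04],0],[0.7,[-0.001,-0.002,0.09],0],[0.7,[-0.001,-0.002,0.12],0],[0.7,[-0.001,-0.002,0.137],0],[0.7,[-0.001,-0.002,0.137],0]]'

```text
clock: 18.83
eef_pos: [0.535, -0.1008, 0.0215]
ee_rot: [-0.535, -3.095, -0.0]
force: [-0.3, 0.1, 0.0]
width: 0.0373
grasp_force: 30.0
```

Emit:
arm_command --motion '[[0.7,[0,0,0],0],[0.7,[0,0,0],0],[0.45,[0,0,0],0],[0.45,[0,0,0],0],[0.45,[0,0,0],0]]'

```text
clock: 19.25
eef_pos: [0.5353, -0.1012, 0.0223]
ee_rot: [0.536, 3.094, 0.0]
force: [0.4, 0.4, 1.1]
width: 0.048
grasp_force: 0.0
```

Emit:
arm_command --motion '[[0.45,[0,0,-0.02],0],[0.45,[0,0,-0.07],0],[0.45,[0,0,-0.14],0],[0.45,[0,0,-0.2],0],[0.45,[0,0,-0.23],0]]'

```text
clock: 19.67
eef_pos: [0.5362, -0.102, 0.1408]
ee_rot: [0.537, 3.091, 0.001]
force: [-0.5, -0.1, 0.3]
width: 0.0482
grasp_force: 0.0
```

```bash
python3 - <<'E'
from h import *
s=robot.observe();print(s['eef_pos'],s['width']);print(to([.4805,.087,.14],np.pi/2))
E
```

```text
[ 0.53624177 -0.10195768  0.14084754] 0.04824454071765357
(array([0.2324, 0.3182, 0.0011]), np.float64(-0.1095))
```

Emit:
arm_command --motion '[[0.2,[0.045,0.063,0],-0.02],[0,[0.092,0.126,0],-0.045],[0,[0.138,0.19,0],-0.07],[0,[0.185,0.253,0],-0.095],[0,[0.232,0.318,0],-0.11]]'

```text
clock: 20.08
eef_pos: [0.4785, 0.0887, 0.1377]
ee_rot: [-0.009, 3.14, 0.001]
force: [1.8, 0.0, 0.1]
width: 0.0778
grasp_force: 0.0
```

Emit:
arm_command --motion '[[0,[0,0,0.05],0],[0,[0,0,0.1],0],[0,[0,0,0.1],0],[0,[0,0,0.1],0],[0,[0,0,0.1],0]]'

```text
clock: 20.5
eef_pos: [0.4799, 0.0869, 0.0879]
ee_rot: [-0.002, 3.141, -0.0]
force: [0.1, -0.3, -0.4]
width: 0.0879
grasp_force: 0.0
```

```bash
python3 - <<'E'
from meas import *
s=robot.observe();print(s['eef_pos'],s['width']);print(to([.4805,.087,.041],np.pi/2))
W=snap('wrist','w12.png')
h=[cv2.boundingRect(c) for c in big(mask(W,(5,90,60),(16,255,255),(270,215,95,140)),8)];print(h)
E
```

```text
[0.47989966 0.08689379 0.08785572] 0.08790038327036806
(array([-0.0011,  0.0002,  0.0937]), np.float64(0.0003))
[(285, 238, 65, 12), (316, 251, 16, 30), (285, 251, 11, 30), (270, 327, 95, 4), (355, 345, 8, 8), (276, 346, 1, 1), (279, 346, 1, 1), (278, 351, 3, 2)]
```

Emit:
arm_command --motion '[[0,[-0.001,0,0.04],0],[0,[-0.001,0,0.08],0],[0.2,[-0.001,0,0.093],0],[0.3,[-0.001,0,0.093],0],[0.7,[-0.001,0,0.093],0]]'

```text
clock: 20.97
eef_pos: [0.4802, 0.0871, 0.0409]
ee_rot: [-0.002, 3.141, -0.0]
force: [-0.4, -0.4, 0.4]
width: 0.0714
grasp_force: 0.0
```

Emit:
arm_command --motion '[[0.7,[0,0,0],0],[0.7,[0,0,0],0],[0.7,[0,0,0],0],[0.7,[0,0,0],0],[0.7,[0,0,0],0]]'

```text
clock: 21.38
eef_pos: [0.4799, 0.0876, 0.0405]
ee_rot: [-0.004, 3.141, 0.0]
force: [0.8, -0.4, 0.0]
width: 0.0383
grasp_force: 0.5
```

Emit:
arm_command --motion '[[0.7,[0,0,0],0],[0.7,[0,0,0],0],[0.7,[0,0,0],0]]'

```text
clock: 21.63
eef_pos: [0.4799, 0.0876, 0.0404]
ee_rot: [-0.004, 3.141, 0.0]
force: [-0.6, 0.2, 4.5]
width: 0.0376
grasp_force: 30.0
```

Emit:
arm_command --motion '[[0.7,[0,0,-0.02],0],[0.7,[0,0,-0.05],0],[0.7,[0,0,-0.1],0],[0.7,[0,0,-0.16],0],[0.7,[0,0,-0.2],0]]'

```text
clock: 22.05
eef_pos: [0.48, 0.0872, 0.1425]
ee_rot: [-0.003, 3.141, 0.0]
force: [0.8, 1.1, -0.2]
width: 0.0375
grasp_force: 30.0
```

```bash
python3 - <<'E'
from h import *
s=robot.observe();print(s['eef_pos'],s['width']);print(to([.5135,-.0934,.14],np.radians(70.4)))
E
```

```text
[0.47996373 0.08719914 0.14253553] 0.037464752689840654
(array([-0.0665, -0.3613,  0.0051]), np.float64(0.1094))
```

Emit:
arm_command --motion '[[0.7,[-0.012,-0.07,0],0.01],[0.7,[-0.025,-0.14,0],0.035],[0.7,[-0.04,-0.21,0],0.06],[0.7,[-0.053,-0.29,0],0.09],[0.7,[-0.066,-0.362,0],0.11]]'

```text
clock: 22.47
eef_pos: [0.513, -0.0954, 0.1409]
ee_rot: [0.544, 3.094, 0.0]
force: [1.0, -1.1, 0.4]
width: 0.0379
grasp_force: 30.0
```

Emit:
arm_command --motion '[[0.7,[0,0,0.05],0],[0.7,[0,0,0.1],0],[0.7,[0,0,0.1],0],[0.7,[0,0,0.1],0],[0.7,[0,0,0.1],0]]'

```text
clock: 22.88
eef_pos: [0.5134, -0.0932, 0.0912]
ee_rot: [0.536, 3.095, 0.0]
force: [0.1, 0.4, 0.1]
width: 0.0374
grasp_force: 30.0
```

```bash
python3 - <<'E'
from h import *
s=robot.observe();print(s['eef_pos'],s['width']);print(to([.5135,-.0934,.022],np.radians(70.4)))
snap('wrist','w13.png')
E
```

```text
[ 0.51344238 -0.09324222  0.09115419] 0.03740943611613642
(array([-0.0002, -0.0003,  0.1383]), np.float64(-0.0002))
```

Emit:
arm_command --motion '[[0.7,[0,0,0.04],0],[0.7,[0,0,0.09],0],[0.7,[0,0,0.12],0],[0.7,[0,0,0.137],0],[0.7,[0,0,0.137],0]]'

```text
clock: 23.35
eef_pos: [0.5132, -0.093, 0.0214]
ee_rot: [-0.535, -3.095, -0.0]
force: [0.3, 0.7, -1.0]
width: 0.0377
grasp_force: 30.0
```

Emit:
arm_command --motion '[[0.7,[0,0,0],0],[0.7,[0,0,0],0],[0.46,[0,0,0],0],[0.46,[0,0,0],0],[0.46,[0,0,0],0]]'

```text
clock: 23.77
eef_pos: [0.5136, -0.0934, 0.0223]
ee_rot: [0.536, 3.094, 0.0]
force: [0.1, 0.3, 0.7]
width: 0.0475
grasp_force: 0.0
```

Emit:
arm_command --motion '[[0.46,[0,0,-0.02],0],[0.46,[0,0,-0.07],0],[0.46,[0,0,-0.14],0],[0.46,[0,0,-0.2],0],[0.46,[0,0,-0.26],0]]'

```text
clock: 24.18
eef_pos: [0.5128, -0.0937, 0.1539]
ee_rot: [0.537, 3.095, -0.0]
force: [0.1, -0.4, 0.1]
width: 0.0473
grasp_force: 0.0
```

```bash
python3 - <<'E'
from meas import *
np.set_printoptions(precision=4,suppress=True)
s=robot.observe();print(s['eef_pos'],s['width'])
BL=((105,130,50),(120,255,255))
T=snap('top','t2.png')
b=(400,150,110,150)
c=big(mask(T,*BL,b))[0];print('blue disc',cv2.fitEllipse(c)[0],cv2.contourArea(c))
y=big(mask(T,(24,110,110),(35,255,255),b),3);print([(cv2.minAreaRect(k)) for k in y])
e=cv2.fitEllipse(c)[0];C=atz('top',*e,.017);Y=atz('top',*cv2.minAreaRect(y[0])[0],.017)
print(C,Y,np.degrees(np.arctan2(*(Y-C)[1::-1])))
im=T[:,:,::-1];f=lambda x,y,w,h:cv2.resize(im[y:y+h,x:x+w],(400,400),interpolation=cv2.INTER_CUBIC)
cv2.imwrite('pics/t2c.png',np.hstack([f(320,200,100,100),f(405,180,100,100)]))
E
```

```text
[ 0.5128 -0.0937  0.1539] 0.0472728524667487
blue disc (458.1947326660156, 232.29270935058594) 514.0
[((441.4230651855469, 243.3845977783203), (1.1094005107879639, 4.160251617431641), 56.3099365234375)]
[ 0.5864 -0.2912  0.017 ] [ 0.5634 -0.256   0.017 ] 123.2347289210814
```

View pics/t2c.png

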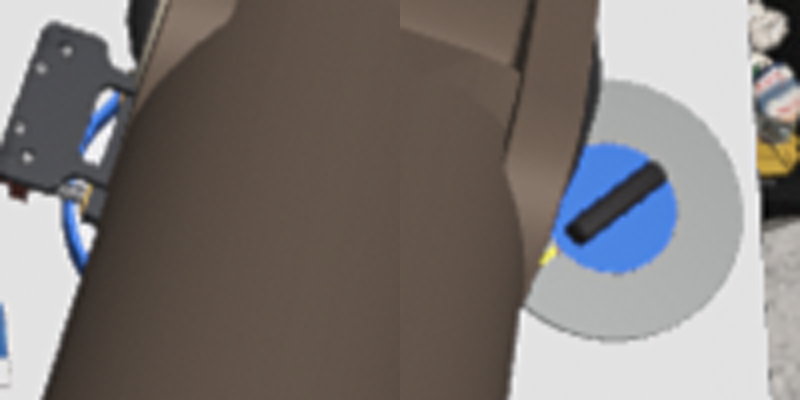

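The arm hides part of the lid in the top view, so I move the wrist camera over it.

```bash
python3 - <<'E'
from h import *
print(to([.586,-.289,.16],np.radians(36)))
E
```

```text
(array([-0.2637, -0.3185, -0.0008]), np.float64(0.1903))
```

Emit:
arm_command --motion '[[0.46,[-0.05,-0.06,0],0.035],[0.3,[-0.1,-0.12,0],0.075],[0.2,[-0.155,-0.185,0],0.11],[0.2,[-0.205,-0.25,0],0.15],[0.2,[-0.255,-0.308,0],0.19]]'

```text
clock: 24.65
eef_pos: [0.5816, -0.2836, 0.1526]
ee_rot: [1.429, 2.797, -0.0]
force: [0.3, -0.3, 0.7]
width: 0.0692
grasp_force: 0.0
```

Emit:
arm_command --motion '[[0.2,[0,0,0],0],[0.2,[0,0,0],0],[0.2,[0,0,0],0],[0.2,[0,0,0],0]]'

```text
clock: 24.98
eef_pos: [0.5814, -0.2798, 0.1517]
ee_rot: [-1.418, -2.803, -0.002]
force: [0.2, 0.5, 0.2]
width: 0.0702
grasp_force: 0.0
```

```bash
python3 - <<'E'
from h import *
s=robot.observe();print(s['eef_pos'],s['joint_vel'].round(3),to([.586,-.289,.16],np.radians(36)))
snap('wrist','w14.png')
E
```

```text
[ 0.58135363 -0.279752    0.15174898] [-0.009 -0.009 -0.003  0.002 -0.001 -0.004 -0.   ] (array([-0.0204, -0.0035, -0.0165]), np.float64(0.0019))
```

View pics/w14.png

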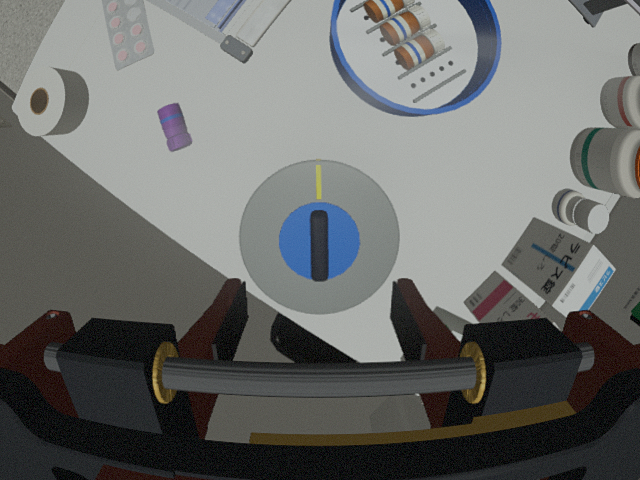

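The jar holds three vials, each lying flat in its own groove. The lid's disc is centred at (319,240), the key line at (319,163–199) and the bar at (320,245), all aligned with the tool.

```bash
python3 - <<'E'
from meas import *
np.set_printoptions(precision=4,suppress=True)
W=cv2.imread('pics/w14.png')[:,:,::-1]
BL=((105,130,50),(120,255,255));b=(230,150,180,170)
c=big(mask(W,*BL,b))[0];x,y,w,h=cv2.boundingRect(c);print((x,y,w,h))
P=[atz('wrist',u,v,.017) for u,v in((x,240),(x+w,240),(319,y),(319,y+h))];C=np.array([(P[0]+P[1])/2,(P[2]+P[3])/2]);print('disc',C)
Q=[atz('wrist',u,v,.017) for u,v in((239,237),(399,237),(319,159),(319,314))];print('flange',(Q[0]+Q[1])/2,(Q[2]+Q[3])/2)
k=big(mask(W,(22,110,110),(36,255,255),(300,150,40,60)))[0][:,0].astype(float)
L=np.array([atz('wrist',*q,.017) for q in k]);vx=cv2.fitLine(L[:,:2].astype(np.float32),2,0,.001,.001).ravel();print('line',vx,np.degrees(np.arctan2(vx[1],vx[0]))%180,'mid',L.mean(0))
B=[atz('wrist',*q,.039) for q in((312,213),(327,213),(311.5,278),(328,278))];print('bar',np.mean(B,0))
print('bar tri height', [atz('wrist',319.5,210.5,z) for z in (.03,.039)],[atz('wrist',319.5,281.5,z) for z in (.03,.039)])
t=cv2.imread('pics/top0.png')[:,:,::-1];c=big(mask(t,*BL,(415,190,85,85)))[0];e=cv2.minAreaRect(c);print('top disc',atz('top',457.05,231.7,.017))
T=snap('top','t3.png')
c=big(mask(T,(0,0,0),(180,255,60),(430,200,60,60)))
print([ (cv2.minAreaRect(q)) for q in c])
E
```

```text
(279, 203, 81, 76)
disc [[ 0.587  -0.2858  0.017 ]
 [ 0.5877 -0.2876  0.017 ]]
flange [ 0.5851 -0.2839  0.017 ] [ 0.5872 -0.2868  0.017 ]
line [ 0.6112 -0.7915  0.5586 -0.2492] 127.67647 mid [ 0.5586 -0.2492  0.017 ]
bar [ 0.5863 -0.2849  0.039 ]
bar tri height [array([ 0.5705, -0.2635,  0.03  ]), array([ 0.5694, -0.2621,  0.039 ])] [array([ 0.6059, -0.3116,  0.03  ]), array([ 0.6037, -0.3086,  0.039 ])]
top disc [ 0.5877 -0.2889  0.017 ]
[((445.97540283203125, 217.2294921875), (6.657918453216553, 49.55027770996094), 39.80556869506836)]
```

Emit:
arm_command --motion '[[0.2,[-0.018,0,0.05],-0.004],[0.2,[-0.018,0,0.11],-0.004],[0.3,[-0.018,0,0.18],-0.004],[0.4,[-0.018,0,0.22],-0.004],[0.5,[-0.018,0,0.22],-0.004]]'

```text
clock: 25.5
eef_pos: [0.5844, -0.2856, 0.0374]
ee_rot: [-1.398, -2.806, -0.001]
force: [-0.4, 0.2, 0.1]
width: 0.0539
grasp_force: 0.0
```

```bash
python3 - <<'E'
from h import *
s=robot.observe();print(s['eef_pos'],s['width'],to([.587,-.287,.0225],np.radians(37)))
E
```

```text
[ 0.58438233 -0.28558791  0.03744602] 0.053908871298945414 (array([-0.0056,  0.0026,  0.0298]), np.float64(0.0002))
```

Emit:
arm_command --motion '[[0.5,[-0.005,0.002,0.015],0],[0.5,[-0.005,0.002,0.03],0],[0.7,[-0.005,0.002,0.03],0],[0.9,[-0.005,0.002,0.03],0],[0.9,[-0.005,0.002,0.03],0]]'

```text
clock: 25.92
eef_pos: [0.5896, -0.2902, 0.0278]
ee_rot: [1.403, 2.809, 0.0]
force: [0.7, -0.1, 0.1]
width: 0.0271
grasp_force: 0.0
```

Emit:
arm_command --motion '[[0.95,[0,0,0],0],[0.95,[0,0,0],0],[0.95,[0,0,0],0],[0.95,[0,0,0],0],[0.95,[0,0,0],0]]'

```text
clock: 26.33
eef_pos: [0.5894, -0.2901, 0.0273]
ee_rot: [1.403, 2.81, 0.001]
force: [-0.6, 1.0, 5.1]
width: 0.0138
grasp_force: 30.0
```

Emit:
arm_command --motion '[[0.7,[0,0,0],0],[0.7,[0.004,0,0.004],0],[0.7,[0.007,0,0.009],0],[0.7,[0.007,0,0.009],0],[0.7,[0.007,0,0.009],0]]'

```text
clock: 26.75
eef_pos: [0.5865, -0.2869, 0.0216]
ee_rot: [-1.403, -2.81, 0.0]
force: [0.0, -0.8, -0.4]
width: 0.0259
grasp_force: 0.0
```

```bash
python3 - <<'E'
from h import *
s=robot.observe();print(s['eef_pos'],s['width'],to([.587,-.287,.0225],np.radians(37)))
E
```

```text
[ 0.58651618 -0.28688332  0.02159265] 0.02590255112083875 (array([-0.0008,  0.0006, -0.0018]), np.float64(-0.0004))
```

Emit:
arm_command --motion '[[0.95,[0,0,0],0],[0.95,[0,0,0],0],[0.95,[0,0,0],0],[0.95,[0,0,0],0],[0.95,[0,0,0],0]]'

```text
clock: 27.17
eef_pos: [0.5869, -0.2872, 0.0221]
ee_rot: [1.403, 2.811, -0.0]
force: [-0.5, -0.9, -1.0]
width: 0.0136
grasp_force: 30.0
```

Emit:
arm_command --motion '[[0.95,[0,0,-0.01],0],[0.95,[0,0,-0.04],0],[0.95,[0,0,-0.09],0],[0.95,[0,0,-0.14],0],[0.95,[0,0,-0.19],0]]'

```text
clock: 27.58
eef_pos: [0.5866, -0.2874, 0.1193]
ee_rot: [1.404, 2.81, -0.0]
force: [-0.0, 0.3, -1.7]
width: 0.0138
grasp_force: 30.0
```

```bash
python3 - <<'E'
from h import *
s=robot.observe();print(s['eef_pos'],s['width'],to([.546,-.105,.115],np.radians(70.4)))
E
```

```text
[ 0.58661858 -0.28739094  0.11925797] 0.013771975789288082 (array([0.3405, 0.1541, 0.0084]), np.float64(-0.1861))
```

Emit:
arm_command --motion '[[0.95,[0.03,0.01,0],-0.015],[0.95,[0.08,0.03,0],-0.04],[0.95,[0.13,0.055,0],-0.065],[0.95,[0.18,0.08,0],-0.09],[0.95,[0.23,0.1,0],-0.115]]'

```text
clock: 28.0
eef_pos: [0.5578, -0.164, 0.1185]
ee_rot: [0.869, 3.018, 0.001]
force: [-0.1, 1.6, -1.6]
width: 0.0137
grasp_force: 30.0
```

```bash
python3 - <<'E'
from h import *
s=robot.observe();print(s['eef_pos'],s['width'],to([.546,-.105,.115],np.radians(70.4)))
E
```

```text
[ 0.55780593 -0.16395167  0.11848104] 0.013652880823988987 (array([0.0827, 0.0873, 0.0069]), np.float64(-0.0697))
```

Emit:
arm_command --motion '[[0.95,[0.03,0.035,0],-0.025],[0.95,[0.06,0.065,0],-0.05],[0.95,[0.08,0.084,0],-0.07],[0.95,[0.08,0.084,0],-0.07],[0.95,[0.08,0.084,0],-0.07]]'

```text
clock: 28.42
eef_pos: [0.5468, -0.1081, 0.1183]
ee_rot: [0.539, 3.094, 0.001]
force: [-0.7, -0.4, -1.5]
width: 0.0137
grasp_force: 30.0
```

Emit:
arm_command --motion '[[0.95,[0,0,0],0],[0.95,[0,0,0],0]]'

```text
clock: 28.58
eef_pos: [0.5467, -0.1099, 0.1176]
ee_rot: [0.544, 3.093, -0.001]
force: [-0.3, -0.1, -2.3]
width: 0.0142
grasp_force: 30.0
```

```bash
python3 - <<'E'
from h import *
s=robot.observe();print(s['eef_pos'],s['width'],to([.546,-.105,.115],np.radians(70.4)))
snap('wrist','w15.png')
E
```

```text
[ 0.54668685 -0.10986325  0.11764582] 0.014159945992290276 (array([0.0046, 0.0087, 0.0053]), np.float64(-0.0019))
```

View pics/w15.png

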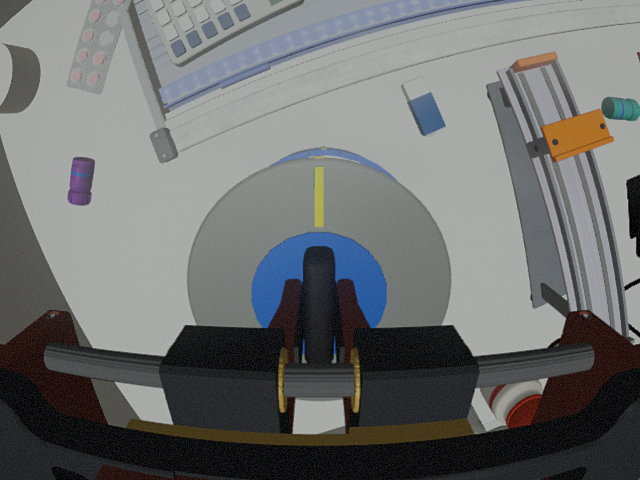

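The lid is held level, with its key line at (319,165–228) pointing to the notch at (323,150).

```bash
python3 - <<'E'
from h import *
np.set_printoptions(precision=4,suppress=True)
s=robot.observe();p=s['eef_pos'];M=R.from_rotvec(s['ee_rot']).as_matrix()
for q,z in(((319,158),.113),((188,270),.113),((450,270),.113),((323,150),.046)):
    print(q,M.T@(atz('wrist',*q,z)-p))
E
```

```text
(319, 158) [0.0674 0.0004 0.0044]
(188, 270) [ 0.0136 -0.0654  0.0045]
(450, 270) [0.0135 0.0663 0.0044]
(323, 150) [0.0684 0.003  0.0714]
```

Emit:
arm_command --motion '[[0.95,[0.004,0.009,0.03],-0.002],[0.95,[0.004,0.009,0.06],-0.002],[0.95,[0.004,0.009,0.08],-0.002],[0.95,[0.004,0.009,0.08],-0.002],[0.95,[0.004,0.009,0.08],-0.002]]'

```text
clock: 29.05
eef_pos: [0.5457, -0.1042, 0.0768]
ee_rot: [-0.532, -3.095, 0.001]
force: [0.3, 0.8, -1.4]
width: 0.014
grasp_force: 30.0
```

```bash
python3 - <<'E'
from h import *
s=robot.observe();print(s['eef_pos'],s['width'],to([.546,-.105,.0556],np.radians(70.4)))
E
```

```text
[ 0.54572081 -0.10420768  0.07678465] 0.014035453223765116 (array([-0.0011, -0.0013,  0.0424]), np.float64(0.0006))
```

Emit:
arm_command --motion '[[0.95,[-0.001,-0.001,0.008],0],[0.95,[-0.001,-0.001,0.016],0],[0.95,[-0.001,-0.001,0.022],0],[0.95,[-0.001,-0.001,0.026],0],[0.95,[-0.001,-0.001,0.03],0]]'

```text
clock: 29.47
eef_pos: [0.5464, -0.104, 0.062]
ee_rot: [0.53, 3.097, 0.0]
force: [0.2, 0.2, -1.0]
width: 0.0138
grasp_force: 30.0
```

Emit:
arm_command --motion '[[0.95,[0,0,0.004],0],[0.95,[0,0,0.008],0],[0.95,[0,0,0.012],0],[0.95,[0,0,0.012],0]]'

```text
clock: 29.8
eef_pos: [0.5465, -0.1041, 0.0561]
ee_rot: [0.53, 3.097, 0.0]
force: [-0.3, 0.0, -1.5]
width: 0.0137
grasp_force: 30.0
```

Emit:
arm_command --motion '[[0.95,[0,0,0.001],0],[0.95,[0,0,0.002],0],[0.95,[0,0,0.003],0],[0.95,[0,0,0.003],0]]'

```text
clock: 30.13
eef_pos: [0.5465, -0.1041, 0.056]
ee_rot: [0.53, 3.096, 0.002]
force: [-5.4, 1.9, 14.9]
width: 0.014
grasp_force: 30.0
```

Contact came at the seated height (0.056, against 0.064 if the key were on the rim). I release and check.

Emit:
arm_command --motion '[[0.95,[0,0,0],0],[0.6,[0,0,0],0],[0.5,[0,0,0],0],[0.5,[0,0,0],0],[0.5,[0,0,0],0]]'

```text
clock: 30.55
eef_pos: [0.5464, -0.104, 0.0545]
ee_rot: [-0.529, -3.097, 0.0]
force: [0.3, 0.6, -0.2]
width: 0.0369
grasp_force: 0.0
```

Emit:
arm_command --motion '[[0.5,[0,0,-0.03],0],[0.5,[-0.0,0,-0.1],0],[0.5,[-0.0,0,-0.17],0],[0.5,[-0.0,0,-0.24],0],[0.5,[-0.0,0,-0.3],0]]'

```text
clock: 30.97
eef_pos: [0.5465, -0.1044, 0.2067]
ee_rot: [0.53, 3.096, -0.0]
force: [1.2, -0.5, -0.2]
width: 0.0436
grasp_force: 0.0
```

Emit:
arm_command --motion '[[0.5,[-0.08,0,0],0],[0.5,[-0.12,0,0],0],[0.5,[-0.12,0,0],0],[0.5,[-0.12,0,0],0],[0.5,[-0.12,0,0],0]]'

```text
clock: 31.38
eef_pos: [0.6021, -0.124, 0.2039]
ee_rot: [-0.53, -3.095, 0.001]
force: [-0.2, 0.2, -0.2]
width: 0.0441
grasp_force: 0.0
```

```bash
python3 - <<'E'
from h import *
s=robot.observe();print(s['eef_pos'],s['width'],s['force'])
W=snap('wrist','w16.png');S=snap('scene','s16.png')
f=lambda im,x,y,w,h:cv2.resize(im[y:y+h,x:x+w],(400,400),interpolation=cv2.INTER_CUBIC)
cv2.imwrite('pics/m16.png',np.hstack([f(W,200,80,240,240),f(S,310,230,120,120)])[:,:,::-1])
E
```

```text
[ 0.60212843 -0.12404445  0.20390142] 0.04411957985942859 [-0.15619701  0.21473133 -0.20795264]
```

View pics/m16.png

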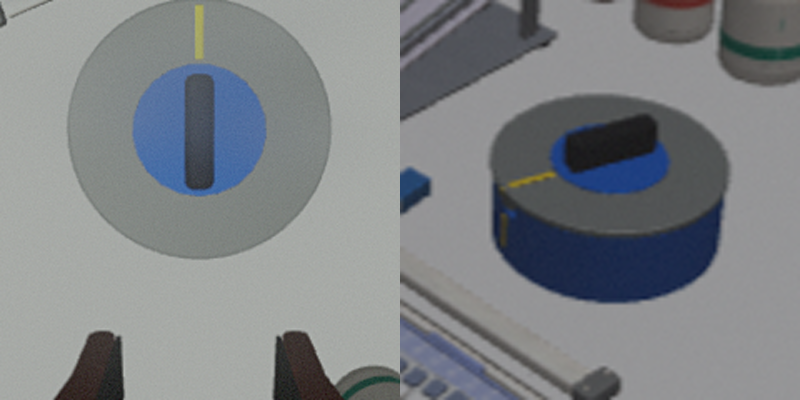

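The lid sits level and flush on the jar, with its key line exactly above the notch mark, and the gripper is clear. I hand in.

```bash
python3 -c "
from bench import job
print(job.close_job())"
```

```text
the job is handed in; nothing more can be done
None
```

I handed the job in at about 31 s of the 192 s allowed: both white bottles are in the red returns tray, the three amber vials present (no fourth on the worktop) lie flat in the jar, and the lid is fully home with its key in the notch.

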